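Latch back the spring bar, nest the rinse cups in the dock, and ease the bar home

TASK

Put the analyser's rinse cups away in their dock: swing the red spring bar back by its black knob, and while holding it wound push the bolt down behind the yellow catch so that the bar stays open by itself, and take your hand away. Then stand all the rinse cups that are there one inside the other, largest outermost, upright and centred on the green pad. Last, pull the bolt back up and ease the bar home over the cups all the way to its closed stop, never letting it snap back, and leave the jars and the bottle standing where they are.

Things in the scene. Friction and masses are not known exactly. Their poses are not given: they have to be found in the camera images.
- seat (a point): Centre of the round green pad of the rinse dock (pad 162 mm across, on a dark 176 mm disc), on its upper face, 6 mm above the table. Dock frame: x points from the pad to the hinge post, which stands 110 mm from here along +x; z up. The dock is fixed but differs in place and yaw from start to start.
- hinge (a point): Top of the vertical steel hinge post (32 mm across, with a coil spring round it), on the hinge axis, 158 mm above the table, at mid-thickness of the red bar. Same axes as the dock.
- bar (a joint): Angle (rad) of the red spring bar about the post. 0 = closed: bar level over the pad's middle, from the post along the dock's -x (18 mm wide, z 148 to 168 mm). Grows as it swings to the dock's +y, clockwise seen from above: knob at hinge + 180 mm * (-cos q, sin q). End stop 1.45. A torsion spring drives it to 0 (2 N at the knob when closed, 6 N at 1.4) and it snaps back if let go unlatched.
- bolt (a joint): How far (m) the latch bolt at the bar's end is pushed down: 0 = up (at the start), 0.030 = fully down; it stays where left (friction 3 N). Its foot (14 mm across) is 146 mm above the table when up, 116 mm when down. Up, it passes over the catch. Pushed down with the bar beyond 1.30 rad (best 1.38) it stands behind the catch, and the released bar rests on it at about 1.30.
- catch (a point): Middle of the top of the fixed yellow catch block on its dark post, 140 mm above the table: 36 mm along the bar, 20 mm across, under the bolt's path at about 1.2 rad of swing. If the bar is at less than 1.30 rad, the pushed bolt meets the block's top and does not latch.
- knob (a point): Middle of the black round knob on top of the bolt (34 mm across, 38 mm high), 180 mm from the hinge axis; 221 mm above the table with the bolt up, 191 mm with it down. The knob pulls and pushes the bolt and can be used to swing the bar; it turns with the bar.
- cup1_mid (a point): Largest rinse cup: blue plastic, round, open, tapered, 140 mm across the rim, 130 across the foot, 75 high, wall 3.5, floor 5 (weighted), about 160 g. An upright tab (10 mm thick radially, 26 wide, top 41 above the rim) stands on the rim on the cup's +x side. Point on the axis half-way up, 37.5 mm above the foot; z up. Absent in some starts.
- cup1_tab (a point): Middle of the blue cup's grip tab, 68 mm from the cup's axis along its +x and 21 mm above its rim (96 mm above its foot); x points outwards across the 10 mm thickness.
- cup2_mid (a point): Second largest rinse cup: white plastic, round, open, tapered, 114 mm across the rim, 104 across the foot, 68 high, wall 3.5, floor 5 (weighted), about 120 g. An upright tab (10 mm thick radially, 26 wide, top 41 above the rim) stands on the rim on the cup's +x side. Point on the axis half-way up, 34 mm above the foot; z up. Absent in some starts.
- cup2_tab (a point): Middle of the white cup's grip tab, 55 mm from the cup's axis along its +x and 21 mm above its rim (89 mm above its foot); x points outwards across the 10 mm thickness.
- cup3_mid (a point): Third rinse cup: orange plastic, round, open, tapered, 86 mm across the rim, 76 across the foot, 61 high, wall 3.5, floor 5 (weighted), about 90 g. An upright tab (10 mm thick radially, 26 wide, top 41 above the rim) stands on the rim on the cup's +x side. Point on the axis half-way up, 30.5 mm above the foot; z up. Absent in some starts.
- cup3_tab (a point): Middle of the orange cup's grip tab, 41 mm from the cup's axis along its +x and 21 mm above its rim (82 mm above its foot); x points outwards across the 10 mm thickness.
- cup4_mid (a point): Smallest rinse cup: green plastic, round, open, tapered, 60 mm across the rim, 50 across the foot, 54 high, wall 3.5, floor 5 (weighted), about 80 g. An upright tab (10 mm thick radially, 26 wide, top 41 above the rim) stands on the rim on the cup's +x side. Point on the axis half-way up, 27 mm above the foot; z up. Absent in some starts.
- cup4_tab (a point): Middle of the green cup's grip tab, 28 mm from the cup's axis along its +x and 21 mm above its rim (75 mm above its foot); x points outwards across the 10 mm thickness.
- jar_a_c (a point): Amber glass jar, 52 mm across, 100 mm high, a bystander; point at its middle, 50 mm up.
- jar_b_c (a point): White jar with a red cap, 52 mm across, 90 mm high, a bystander; point at its middle, 45 mm up.
- bottle_c_c (a point): Clear bottle with a blue cap, 60 mm across, 150 mm high, a bystander; point at its middle, 75 mm up.

How it is judged:
By the outcome, as a careful person would: the job done as asked, in the order asked, and still so for the second after the job is handed in, with the robot touching nothing.
Of cup1, cup2, cup3, cup4 only 3 to 4 are there at a start; the rules pass over those that are not, and their reading is None.
At some moment in a run one of cup1, cup2, cup3, cup4 may be knocked a few centimetres aside while the robot is not near it.
It also fails if it takes over 210 s, if anything falls off the work surface, if the arm or the gripper's body presses on something with over 40 N, if the wrist force passes 120 N, or if a joint passes its speed limit or range.

ROBOT

A 6-joint arm with a two-finger parallel gripper is mounted at the origin on the work surface. World frame = base frame: x ahead of the robot, y to its left, z up, the work surface at z = 0. Lengths are in m, angles in rad, forces in N, time in s.
With the tool pointing down it reaches from about 0.325 to 0.85 m from the base axis. Payload 4.4 kg.
Tool frame: the origin (TCP) lies at the very end of the fingers, on their centre line; the grasp point (between the pads) lies 19 mm behind it; z points along the fingers, y is the line along which they close (so a half turn about z gives the same grasp; the last joint's range is limited). The gripper opens to 94 mm and grips with 3 to 60 N. Pads are 16 mm wide; open, the fingers measure 119 mm over their backs; the gripper's body (75 mm by 177 mm) begins 78 mm behind the grasp point.
Start: joints at [-1.333, 0.207, 1.542, -0, 1.393, -0.15], TCP at [0.217, -0.532, 0.205] pointing down, gripper open.
Joint ranges: [-2.73, 2.73], [-0.86, 2.22], [0.23, 2.46], [-1.11, 4.25], [0.08, 2.63], [-2.82, 2.82]. Speed limits (rad/s): [2.79, 2.79, 3.14, 3.14, 3.14, 3.14].

INTERFACE

Orientations are given as a unit quaternion [x, y, z, w].
In Python, from plant import arm, viewer, workorder gives the robot as it stands.
- The arm moves only by the shell command python3 -m handwheel 'ROWS' [FORCE]. ROWS is JSON, a list of rows, each an object of numbers: "tx", "ty", "tz": the shift along the tool's x, y, z in mm; "rx", "ry", "rz": the turn, a rotation vector about the tool's x, y, z in degrees; "gripper": the closure in counts, from 0 (fully open) to 255 (shut). A call has 1 to 12 rows; each row is the pose to reach, as a shift and turn from the pose commanded when the call began, along the tool's axes at that moment; what a row does not reach only later rows make up. A row lasts 1/12 s, in which the tool goes at most 41.7 mm and 7.16 degrees, less where a joint would pass 70% of its speed; a pose out of reach is approached as far as the arm can. A call with a gripper value outside its range is refused whole. The fingers move at their own pace and stop on an object; FORCE is the grip in N (left out, the last holds). Time passes only in rows, so rows that repeat a pose let the fingers close. It gives the time, the measured TCP pose, the force, the opening and the grip force at its end, in the units of the state.
- arm.observe(): the state, without advancing time (a new reading comes with each control period).
- viewer.get_image(name): name is "side" or "top"; returns a dict with "frame" (420x560x3 uint8, red, green, blue), "vfov" (degrees; the focal length in pixels is half the picture's height over the tangent of half this angle, whatever the lens; pixels are square), "cx", "cy" (the principal point, pixels), "R" (3x3) and "t" (3): a world point X has camera coordinates R X + t. Camera axes: x right, y down, z forward; pixel columns grow to the right and rows downward; lengths in m; the calibration is good to about 2 mm. A picture is of the moment at which its call begins. There is no depth.
- workorder.close_job(): hands the job in; it is judged then, once.
The state is a dict: "time": time; "joint_positions": joint angles; "joint_vel": joint speeds; "tau": joint torques, N m; "tool_pos": TCP position; "eef_rot": TCP orientation; "contact_force": force on the tool from outside, world axes, zero at the start; "wrist_torque": the same for the moment, N m; "gripper_width": opening from 0.0 (shut) to 1.0 (fully open); "grip_force": force on a finger pad.
Only numpy, scipy, OpenCV 4.12 (cv2) and the standard library are available. Lean on these libraries where they do the work, as an engineer would, in place of code of your own. Each camera call takes 0.05 s, during which the arm holds its last target. There are 200 camera calls.

## Working session

There is one attempt and no reset: what is moved stays moved. The work goes in short steps, Python scripts to look and compute and a shell command to move; the robot and the scene stay as the last step left them, time stands still between calls to the robot, and variables do not carry over. Pictures are saved under pics/ and viewed, at most 14 in all, crops included, and the job is handed in when it is done.

```bash
ls; mkdir -p pics
python3 - <<'E'
from plant import arm, viewer
import cv2,json
print(arm.observe())
for n in("side","top"):
    d=viewer.get_image(n); cv2.imwrite(f"pics/{n}0.png",d["frame"][:,:,::-1]); print(n,d["vfov"],d["cx"],d["cy"],d["R"],d["t"],d["frame"].shape)
E
```

```text
pics
{'time': 0.0, 'joint_positions': array([-1.33352353e+00,  2.07382454e-01,  1.54294921e+00,  5.80127495e-06,
        1.39348307e+00, -1.50541476e-01]), 'joint_vel': array([-0.00245992,  0.00049017, -0.00045098, -0.00045998,  0.00060643,
        0.0005505 ]), 'tau': array([ 7.21117831e-04, -3.70874333e+01, -2.81413668e+01,  6.99718692e-02,
        3.62751028e-02, -1.74351867e-04]), 'tool_pos': array([ 0.21722403, -0.53152347,  0.20431438]), 'eef_rot': array([ 9.81258338e-01,  1.92693642e-01, -4.53141128e-05, -1.11012234e-03]), 'contact_force': array([ 0.23580624,  0.67124572, -0.12685059]), 'wrist_torque': array([-0.02904348, -0.02576158,  0.02463417]), 'grip_force': 0.0, 'gripper_width': 0.9997998573842539}
side 52.14198094277293 280.26741213929336 208.31586872576085 [[-0.76817611 -0.64022877 -0.00354761]
 [-0.39728591  0.48101261 -0.78153105]
 [ 0.5020651  -0.59894407 -0.62385626]] [0.40584199 0.36748864 0.79310188] (420, 560, 3)
top 48.983289277531455 280.43589085831775 214.14899532746009 [[-0.00434363 -0.99997671 -0.00526446]
 [-0.97932239  0.0053186  -0.20223595]
 [ 0.20225924  0.00427716 -0.97932268]] [-0.044276    0.57816394  1.20000034] (420, 560, 3)
```

View pics/top0.png

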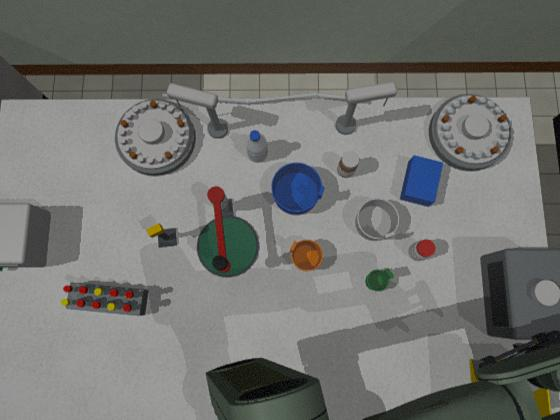

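View pics/side0.png

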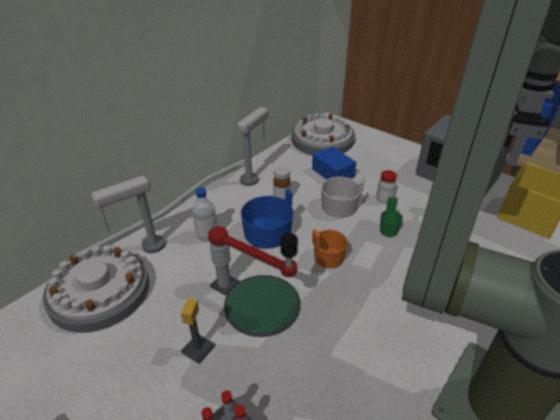

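The top view shows all four cups: blue (297,188), white (377,219), orange (306,255), green (377,280). The pad is at (228,245), the hinge at (216,195), the knob at (220,263) and the catch at (155,230). I'll enlarge both views next.

```bash
cat > h.py <<'E'
import numpy as np, cv2
from scipy.spatial.transform import Rotation as Ro
def K(d):
    f=210/np.tan(np.radians(d["vfov"])/2); return np.array([[f,0,d["cx"]],[0,f,d["cy"]],[0,0,1]])
def cams():
    import pickle,os
    if os.path.exists("cal.pkl"): return pickle.load(open("cal.pkl","rb"))
    from plant import viewer
    c={n:{k:v for k,v in viewer.get_image(n).items() if k!="frame"} for n in("top","side")}
    pickle.dump(c,open("cal.pkl","wb")); return c
C=cams()
def P(n): d=C[n]; return K(d)@np.c_[d["R"],d["t"]]
def proj(n,X): p=P(n)@np.r_[X,1]; return p[:2]/p[2]
def tri(a,b):
    X=cv2.triangulatePoints(P("top"),P("side"),np.float64(a),np.float64(b)).ravel(); X=X[:3]/X[3]
    e=max(np.linalg.norm(proj("top",X)-a),np.linalg.norm(proj("side",X)-b)); return X.round(4),round(e,1)
def atz(n,p,z):
    d=C[n]; r=d["R"].T@np.linalg.inv(K(d))@np.r_[p,1]; c=-d["R"].T@d["t"]; return (c+r*(z-c[2])/r[2]).round(4)
def crop(n,x0,y0,x1,y1,s,out):
    from plant import viewer
    f=viewer.get_image(n)["frame"][y0:y1,x0:x1,::-1]; cv2.imwrite(out,cv2.resize(f,None,fx=s,fy=s,interpolation=cv2.INTER_CUBIC))
def totool(X,yaw=None):
    "mm shift in tool axes from the current pose to bring TCP to X; yaw deg of tool y-axis wanted (mod 180)"
    from plant import arm
    o=arm.observe(); R=Ro.from_quat(o["eef_rot"]).as_matrix()
    print("t",round(o["time"],2),"pos",o["tool_pos"].round(4),"yaw_y",np.degrees(np.arctan2(R[1,1],R[0,1])).round(1),"tilt",np.degrees(np.arccos(-R[2,2])).round(2),"q6",o["joint_positions"][[0,5]].round(2))
    print("shift",(R.T@(np.array(X)-o["tool_pos"])*1000).round(1))
    if yaw is not None:
        c=np.degrees(np.arctan2(R[1,1],R[0,1])); print("rz",round(-((yaw-c+90)%180-90),1))
E
python3 - <<'E'
from h import *
crop("top",140,150,400,300,3,"pics/t1.png"); crop("side",170,160,410,340,3.3,"pics/s1.png")
E
```

```text
(no output)
```

View pics/t1.png

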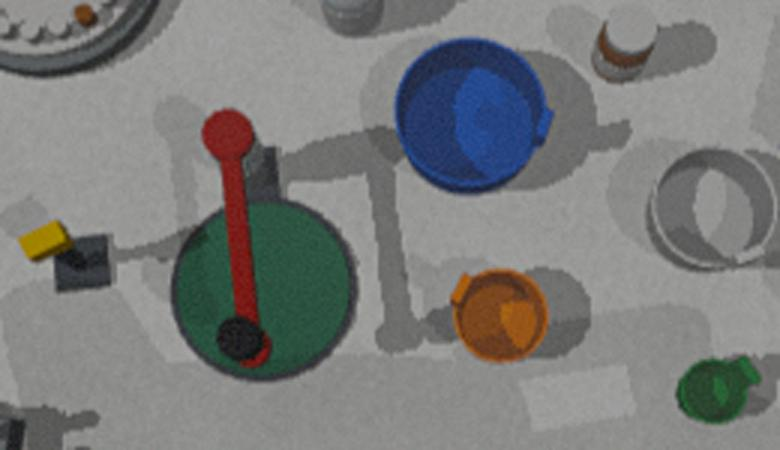

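View pics/s1.png

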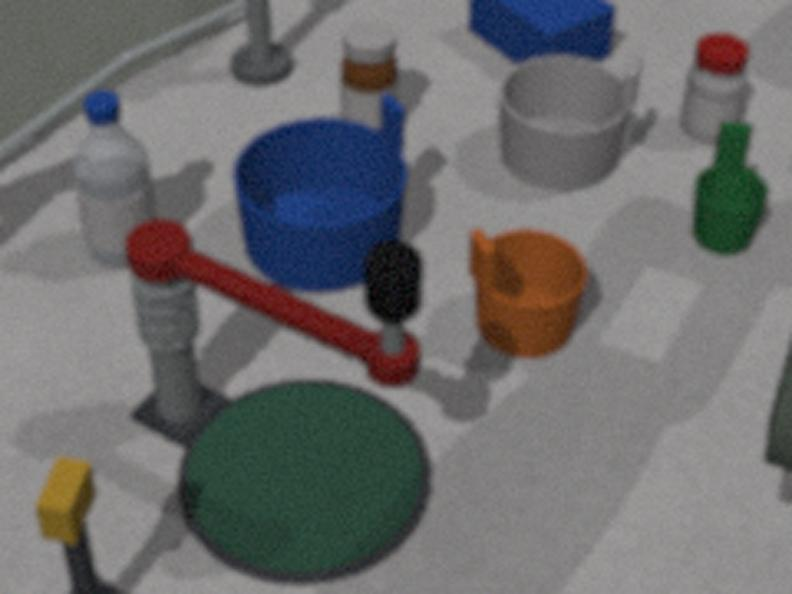

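Top crop: the knob is at (241,338), the hinge cap (228,133), the pad (264,289) and the catch (44,241), with the cup rims and tabs clear. The side crop shows the same things, with the knob at (392,282). I'll triangulate from these.

Run:
```python
from h import *
pts=dict(knob=((241,338),(392,282)),hinge=((228,133),(160,241)),pad=((264,289),(306,479)),catch=((44,238),(68,480)),
c1=((472,115),(321,172)),c2=((713,209),(567,107)),c3=((501,314),(530,274)),c4=((713,391),(730,195)),
t1=((543,127),(392,125)),t2=((745,252),(630,82)),t3=((462,290),(482,257)),t4=((748,369),(735,147)))
X={}
for k,(a,b) in pts.items():
    a=np.array(a)/3+[140,150]; b=np.array(b)/3.3+[170,160]; X[k],e=tri(a,b); print(k,X[k],e)
for i in "1234":
    d=X["t"+i]-X["c"+i]; print(i,"tab az",np.degrees(np.arctan2(d[1],d[0])).round(1),np.linalg.norm(d[:2]).round(4), "radius",np.linalg.norm(X["c"+i][:2]).round(3))
d=X["hinge"]-X["pad"]; print("dock x az",np.degrees(np.arctan2(d[1],d[0])),np.linalg.norm(d[:2]))
d=X["hinge"]-X["knob"]; print("bar az",np.degrees(np.arctan2(d[1],d[0])),np.linalg.norm(d[:2]))
d=X["catch"]-X["hinge"]; print("catch az",np.degrees(np.arctan2(d[1],d[0])),np.linalg.norm(d[:2]))
```

```text
knob [0.4299 0.0924 0.2182] 0.3
hinge [0.6075 0.1143 0.1638] 0.5
pad [ 0.4978  0.1015 -0.0043] 0.6
catch [0.5227 0.2715 0.1386] 0.8
c1 [ 0.6486 -0.0931  0.07  ] 0.5
c2 [ 0.5617 -0.314   0.0502] 0.5
c3 [ 0.4664 -0.119   0.0499] 0.7
c4 [ 0.398  -0.3076  0.0417] 0.2
t1 [ 0.6303 -0.157   0.0892] 0.4
t2 [ 0.5152 -0.3326  0.0878] 0.8
t3 [ 0.4851 -0.0828  0.0815] 0.2
t4 [ 0.4142 -0.3346  0.0673] 0.8
1 tab az -106.0 0.0665 radius 0.655
2 tab az -158.2 0.0501 radius 0.644
3 tab az 62.7 0.0407 radius 0.481
4 tab az -59.0 0.0315 radius 0.503
dock x az 6.655283847186349 0.11044423932464746
bar az 7.02970218519224 0.1789451591968892
catch az 118.34420773667884 0.17861377326510966
```

The measurements agree: the dock yaw is about 6.9°, the hinge is at (0.607, 0.114) and the catch is where the text says. I'll move above the knob now.

```bash
python3 -m handwheel '[{"tx":36,"ty":-42,"tz":-40,"rz":-7},{"tx":72,"ty":-83,"tz":-95,"rz":-14},{"tx":108,"ty":-124,"tz":-95,"rz":-21},{"tx":144,"ty":-166,"tz":-95,"rz":-28},{"tx":180,"ty":-207,"tz":-95,"rz":-35},{"tx":216,"ty":-249,"tz":-95,"rz":-42},{"tx":216,"ty":-249,"tz":-95,"rz":-49},{"tx":216,"ty":-249,"tz":-95,"rz":-56},{"tx":216,"ty":-249,"tz":-95,"rz":-63},{"tx":216,"ty":-249,"tz":-95,"rz":-70},{"tx":216,"ty":-249,"tz":-95,"rz":-77},{"tx":216,"ty":-249,"tz":-95,"rz":-82}]' 40
python3 - <<'E'
from h import *
totool([.429,.0925,.30],97)
E
```

```text
t 0.3 pos [ 0.2174 -0.5321  0.205 ] yaw_y -67.8 tilt 0.04 q6 [-1.33 -0.15]
shift [ 432.1 -498.2  -94.5]
rz 15.2validation failed for argument at $[0]...
```

```bash
python3 -m handwheel '[{"tx":0,"ty":0,"tz":-40,"rx":0,"ry":0,"rz":0,"gripper":0}]' 40; echo; python3 -m handwheel '[{"tx":0,"ty":0,"tz":-40,"rx":0,"ry":0,"rz":0,"gripper":0}]'; python3 -m handwheel --help | head -20
```

```text
time: 0.38
tool_pos: [0.2158, -0.5261, 0.2362]
eef_rot: [0.981, 0.193, -0.0, -0.01]
contact_force: [-0.6, 0.5, -1.3]
gripper_width: 1.0
grip_force: 0.0

time: 0.47
tool_pos: [0.2168, -0.5297, 0.2824]
eef_rot: [0.981, 0.193, -0.0, -0.005]
contact_force: [1.4, -1.6, 1.9]
gripper_width: 0.999
grip_force: 0.0invalid input: not JSON, or not a number
```

```bash
python3 -m handwheel '[{"tx":36,"ty":-42,"tz":-15,"rx":0,"ry":0,"rz":-7,"gripper":0},{"tx":72,"ty":-83,"tz":-15,"rx":0,"ry":0,"rz":-14,"gripper":0},{"tx":108,"ty":-124,"tz":-15,"rx":0,"ry":0,"rz":-21,"gripper":0},{"tx":144,"ty":-166,"tz":-15,"rx":0,"ry":0,"rz":-28,"gripper":0},{"tx":180,"ty":-207,"tz":-15,"rx":0,"ry":0,"rz":-35,"gripper":0},{"tx":216,"ty":-249,"tz":-15,"rx":0,"ry":0,"rz":-42,"gripper":0},{"tx":252,"ty":-290,"tz":-15,"rx":0,"ry":0,"rz":-49,"gripper":0},{"tx":288,"ty":-332,"tz":-15,"rx":0,"ry":0,"rz":-56,"gripper":0},{"tx":324,"ty":-373,"tz":-15,"rx":0,"ry":0,"rz":-63,"gripper":0},{"tx":360,"ty":-415,"tz":-15,"rx":0,"ry":0,"rz":-70,"gripper":0},{"tx":396,"ty":-456,"tz":-15,"rx":0,"ry":0,"rz":-77,"gripper":0},{"tx":432,"ty":-498,"tz":-15,"rx":0,"ry":0,"rz":-82,"gripper":0}]'
python3 - <<'E'
from h import *
totool([.429,.0925,.30],97)
E
```

```text
time: 1.47
tool_pos: [0.3776, -0.0583, 0.3008]
eef_rot: [0.612, 0.791, 0.0, 0.001]
contact_force: [0.3, -1.3, -0.1]
gripper_width: 0.998
grip_force: 0.0
t 1.47 pos [ 0.3776 -0.0583  0.3008] yaw_y 14.5 tilt 0.09 q6 [-0.38 -0.63]
shift [133.1  87.5   0.7]
rz -82.5
```

```bash
python3 -m handwheel '[{"tx":30,"ty":18,"tz":0,"rx":0,"ry":0,"rz":-7,"gripper":0},{"tx":60,"ty":36,"tz":0,"rx":0,"ry":0,"rz":-14,"gripper":0},{"tx":90,"ty":54,"tz":0,"rx":0,"ry":0,"rz":-21,"gripper":0},{"tx":120,"ty":72,"tz":0,"rx":0,"ry":0,"rz":-28,"gripper":0},{"tx":133,"ty":87,"tz":0,"rx":0,"ry":0,"rz":-35,"gripper":0},{"tx":133,"ty":87,"tz":0,"rx":0,"ry":0,"rz":-42,"gripper":0},{"tx":133,"ty":87,"tz":0,"rx":0,"ry":0,"rz":-49,"gripper":0},{"tx":133,"ty":87,"tz":0,"rx":0,"ry":0,"rz":-56,"gripper":0},{"tx":133,"ty":87,"tz":0,"rx":0,"ry":0,"rz":-63,"gripper":0},{"tx":133,"ty":87,"tz":0,"rx":0,"ry":0,"rz":-70,"gripper":0},{"tx":133,"ty":87,"tz":0,"rx":0,"ry":0,"rz":-77,"gripper":0},{"tx":133,"ty":87,"tz":0,"rx":0,"ry":0,"rz":-82,"gripper":0}]'
python3 - <<'E'
from h import *
totool([.429,.0925,.207],97)
crop("side",250,190,390,310,4,"pics/s2.png")
E
```

```text
time: 2.47
tool_pos: [0.4291, 0.0901, 0.3004]
eef_rot: [-0.057, 0.998, 0.0, 0.0]
contact_force: [-0.6, 0.3, -0.4]
gripper_width: 1.001
grip_force: 0.0
t 2.47 pos [0.4291 0.0901 0.3004] yaw_y 96.5 tilt 0.0 q6 [ 0.01 -1.68]
shift [-0.2  2.4 93.4]
rz -0.5
```

View pics/s2.png

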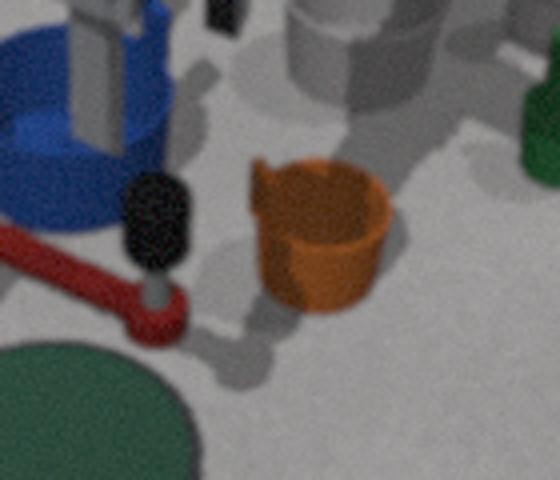

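The fingers straddle the knob, which shows at (155,220) in the crop. I'll descend and grip.

```bash
python3 -m handwheel '[{"tx":0,"ty":2,"tz":30,"rx":0,"ry":0,"rz":0,"gripper":0},{"tx":0,"ty":2,"tz":60,"rx":0,"ry":0,"rz":0,"gripper":0},{"tx":0,"ty":2,"tz":80,"rx":0,"ry":0,"rz":0,"gripper":0},{"tx":0,"ty":2,"tz":93,"rx":0,"ry":0,"rz":0,"gripper":0},{"tx":0,"ty":2,"tz":93,"rx":0,"ry":0,"rz":0,"gripper":140},{"tx":0,"ty":2,"tz":93,"rx":0,"ry":0,"rz":0,"gripper":200},{"tx":0,"ty":2,"tz":93,"rx":0,"ry":0,"rz":0,"gripper":230},{"tx":0,"ty":2,"tz":93,"rx":0,"ry":0,"rz":0,"gripper":230},{"tx":0,"ty":2,"tz":93,"rx":0,"ry":0,"rz":0,"gripper":230},{"tx":0,"ty":2,"tz":93,"rx":0,"ry":0,"rz":0,"gripper":230}]' 40
cat >> h.py <<'E'
def arc(q0,q1,n,hinge=(.607,.1142),yaw=6.9,r=.18):
    "rows (tx,ty,rz) relative to the current tool frame, for a swing q0->q1 (deg)"
    from plant import arm
    R=Ro.from_quat(arm.observe()["eef_rot"]).as_matrix()
    D=Ro.from_euler("z",yaw,degrees=True).as_matrix()
    k=lambda q:D@[-r*np.cos(np.radians(q)),r*np.sin(np.radians(q)),0]
    for q in np.linspace(q0,q1,n+1)[1:]:
        s=R.T@(k(q)-k(q0))*1000; print(round(q,1),s[:2].round(0),round(q-q0,1))
E
python3 - <<'E'
from h import *
totool([.429,.0925,.207],97)
arc(0,40,12)
E
```

```text
time: 3.35
tool_pos: [0.4297, 0.092, 0.2085]
eef_rot: [-0.054, 0.999, -0.0, 0.001]
contact_force: [-0.1, -0.4, 0.4]
gripper_width: 0.612
grip_force: 0.0
t 3.35 pos [0.4297 0.092  0.2085] yaw_y 96.2 tilt 0.12 q6 [ 0.01 -1.67]
shift [0.7 0.5 1.5]
rz -0.8
3.3 [-0. 10.] 3.3
6.7 [-1. 21.] 6.7
10.0 [-2. 31.] 10.0
13.3 [-4. 42.] 13.3
16.7 [-7. 52.] 16.7
20.0 [-10.  62.] 20.0
23.3 [-14.  71.] 23.3
26.7 [-18.  81.] 26.7
30.0 [-23.  90.] 30.0
33.3 [-28.  99.] 33.3
36.7 [-34. 108.] 36.7
40.0 [-41. 116.] 40.0
```

```bash
python3 -m handwheel '[{"tx":0,"ty":0,"tz":0,"rx":0,"ry":0,"rz":0,"gripper":230},{"tx":0,"ty":0,"tz":0,"rx":0,"ry":0,"rz":0,"gripper":230},{"tx":0,"ty":0,"tz":0,"rx":0,"ry":0,"rz":0,"gripper":230},{"tx":0,"ty":0,"tz":0,"rx":0,"ry":0,"rz":0,"gripper":230},{"tx":0,"ty":0,"tz":0,"rx":0,"ry":0,"rz":0,"gripper":230},{"tx":0,"ty":0,"tz":0,"rx":0,"ry":0,"rz":0,"gripper":230}]' 40
python3 - <<'E'
from h import *
totool([.429,.0925,.207],97)
E
```

```text
time: 3.85
tool_pos: [0.4289, 0.0936, 0.2076]
eef_rot: [-0.054, 0.999, 0.002, 0.0]
contact_force: [-1.5, 4.9, 0.7]
gripper_width: 0.355
grip_force: 40.0
t 3.85 pos [0.4289 0.0936 0.2076] yaw_y 96.2 tilt 0.2 q6 [ 0.01 -1.67]
shift [-0.  -1.1  0.6]
rz -0.8
```

Gripped: 33 mm at 40 N. I'll swing it to about 40°.

```bash
python3 -m handwheel '[{"tx":0,"ty":10,"tz":0,"rx":0,"ry":0,"rz":3.3,"gripper":230},{"tx":-1,"ty":21,"tz":0,"rx":0,"ry":0,"rz":6.7,"gripper":230},{"tx":-2,"ty":31,"tz":0,"rx":0,"ry":0,"rz":10,"gripper":230},{"tx":-4,"ty":42,"tz":0,"rx":0,"ry":0,"rz":13.3,"gripper":230},{"tx":-7,"ty":52,"tz":0,"rx":0,"ry":0,"rz":16.7,"gripper":230},{"tx":-10,"ty":62,"tz":0,"rx":0,"ry":0,"rz":20,"gripper":230},{"tx":-14,"ty":71,"tz":0,"rx":0,"ry":0,"rz":23.3,"gripper":230},{"tx":-18,"ty":81,"tz":0,"rx":0,"ry":0,"rz":26.7,"gripper":230},{"tx":-23,"ty":90,"tz":0,"rx":0,"ry":0,"rz":30,"gripper":230},{"tx":-28,"ty":99,"tz":0,"rx":0,"ry":0,"rz":33.3,"gripper":230},{"tx":-34,"ty":108,"tz":0,"rx":0,"ry":0,"rz":36.7,"gripper":230},{"tx":-41,"ty":116,"tz":0,"rx":0,"ry":0,"rz":40,"gripper":230}]'
python3 - <<'E'
from h import *
totool([.429,.0925,.207],57)
arc(40,79,12)
E
```

```text
time: 4.85
tool_pos: [0.4551, 0.2129, 0.207]
eef_rot: [0.291, 0.957, -0.0, -0.002]
contact_force: [-7.4, 2.0, 1.9]
gripper_width: 0.358
grip_force: 40.0
t 4.85 pos [0.4551 0.2129 0.207 ] yaw_y 56.1 tilt 0.28 q6 [ 0.26 -0.72]
shift [ -45.4 -114.6    0. ]
rz -0.9
43.2 [-0. 10.] 3.2
46.5 [-1. 20.] 6.5
49.8 [-2. 31.] 9.8
53.0 [-4. 41.] 13.0
56.2 [-7. 50.] 16.2
59.5 [-10.  60.] 19.5
62.8 [-13.  70.] 22.8
66.0 [-17.  79.] 26.0
69.2 [-22.  88.] 29.2
72.5 [-27.  97.] 32.5
75.8 [-33. 106.] 35.8
79.0 [-39. 114.] 39.0
```

```bash
python3 -m handwheel '[{"tx":0,"ty":10,"tz":0,"rx":0,"ry":0,"rz":3.3,"gripper":230},{"tx":-1,"ty":20,"tz":0,"rx":0,"ry":0,"rz":6.5,"gripper":230},{"tx":-2,"ty":31,"tz":0,"rx":0,"ry":0,"rz":9.8,"gripper":230},{"tx":-4,"ty":41,"tz":0,"rx":0,"ry":0,"rz":13,"gripper":230},{"tx":-7,"ty":50,"tz":0,"rx":0,"ry":0,"rz":16.2,"gripper":230},{"tx":-10,"ty":60,"tz":0,"rx":0,"ry":0,"rz":19.5,"gripper":230},{"tx":-13,"ty":70,"tz":0,"rx":0,"ry":0,"rz":22.8,"gripper":230},{"tx":-17,"ty":79,"tz":0,"rx":0,"ry":0,"rz":26,"gripper":230},{"tx":-22,"ty":88,"tz":0,"rx":0,"ry":0,"rz":29.2,"gripper":230},{"tx":-27,"ty":97,"tz":0,"rx":0,"ry":0,"rz":32.5,"gripper":230},{"tx":-33,"ty":106,"tz":0,"rx":0,"ry":0,"rz":35.8,"gripper":230},{"tx":-39,"ty":114,"tz":0,"rx":0,"ry":0,"rz":39,"gripper":230}]'
python3 - <<'E'
from h import *
totool([.552,.2855,.177],18)
from plant import arm
v=arm.observe()["tool_pos"][:2]-[.607,.1142]; print(np.hypot(*v), np.radians(180+6.9-np.degrees(np.arctan2(v[1],v[0]))))
E
```

```text
time: 5.85
tool_pos: [0.5504, 0.288, 0.2068]
eef_rot: [0.593, 0.805, 0.0, -0.004]
contact_force: [-7.4, 6.7, 1.9]
gripper_width: 0.355
grip_force: 40.0
t 5.85 pos [0.5504 0.288  0.2068] yaw_y 17.2 tilt 0.41 q6 [0.34 0.04]
shift [-3.1  0.9 29.7]
rz -0.8
0.18281481983742215 1.3766094186650346
```

```bash
python3 -m handwheel '[{"tx":-2,"ty":0,"tz":5,"rx":0,"ry":0,"rz":0,"gripper":230},{"tx":-2,"ty":0,"tz":10,"rx":0,"ry":0,"rz":0,"gripper":230},{"tx":-2,"ty":0,"tz":15,"rx":0,"ry":0,"rz":0,"gripper":230},{"tx":-2,"ty":0,"tz":20,"rx":0,"ry":0,"rz":0,"gripper":230},{"tx":-2,"ty":0,"tz":25,"rx":0,"ry":0,"rz":0,"gripper":230},{"tx":-2,"ty":0,"tz":29,"rx":0,"ry":0,"rz":0,"gripper":230},{"tx":-2,"ty":0,"tz":31,"rx":0,"ry":0,"rz":0,"gripper":230},{"tx":-2,"ty":0,"tz":31,"rx":0,"ry":0,"rz":0,"gripper":230}]'
python3 - <<'E'
from h import *
totool([.552,.2855,.177],18)
arc(79,74.5,3)
E
```

```text
time: 6.52
tool_pos: [0.5502, 0.2877, 0.1775]
eef_rot: [0.593, 0.806, 0.001, -0.005]
contact_force: [-9.4, 9.2, 7.4]
gripper_width: 0.357
grip_force: 40.0
t 6.52 pos [0.5502 0.2877 0.1775] yaw_y 17.3 tilt 0.55 q6 [0.34 0.03]
shift [-2.7  1.   0.5]
rz -0.7
77.5 [-0. -5.] -1.5
76.0 [-0. -9.] -3.0
74.5 [ -1. -14.] -4.5
```

```bash
python3 -m handwheel '[{"tx":0,"ty":-3,"tz":0,"rx":0,"ry":0,"rz":-1,"gripper":230},{"tx":0,"ty":-6,"tz":0,"rx":0,"ry":0,"rz":-2,"gripper":230},{"tx":0,"ty":-9,"tz":0,"rx":0,"ry":0,"rz":-3,"gripper":230},{"tx":0,"ty":-12,"tz":0,"rx":0,"ry":0,"rz":-4,"gripper":230},{"tx":-1,"ty":-14,"tz":0,"rx":0,"ry":0,"rz":-4.5,"gripper":230},{"tx":-1,"ty":-14,"tz":0,"rx":0,"ry":0,"rz":-4.5,"gripper":230}]'
python3 - <<'E'
from h import *
totool([.552,.2855,.177],18)
from plant import arm
v=arm.observe()["tool_pos"][:2]-[.607,.1142]; print(np.hypot(*v), np.radians(180+6.9-np.degrees(np.arctan2(v[1],v[0]))))
E
```

```text
time: 7.02
tool_pos: [0.5386, 0.2831, 0.1775]
eef_rot: [0.56, 0.828, 0.003, -0.004]
contact_force: [-4.3, 11.1, 2.9]
gripper_width: 0.356
grip_force: 40.0
t 7.02 pos [0.5386 0.2831 0.1775] yaw_y 21.8 tilt 0.56 q6 [ 0.34 -0.05]
shift [-2.8 13.4  0.5]
rz 3.8
0.18228503270479282 1.306289711518012
```

```bash
python3 -m handwheel '[{"tx":0,"ty":0,"tz":0,"rx":0,"ry":0,"rz":0,"gripper":140},{"tx":0,"ty":0,"tz":0,"rx":0,"ry":0,"rz":0,"gripper":100},{"tx":0,"ty":0,"tz":0,"rx":0,"ry":0,"rz":0,"gripper":100},{"tx":0,"ty":0,"tz":0,"rx":0,"ry":0,"rz":0,"gripper":100},{"tx":0,"ty":0,"tz":0,"rx":0,"ry":0,"rz":0,"gripper":100},{"tx":0,"ty":0,"tz":0,"rx":0,"ry":0,"rz":0,"gripper":100},{"tx":0,"ty":0,"tz":-20,"rx":0,"ry":0,"rz":0,"gripper":100},{"tx":0,"ty":0,"tz":-50,"rx":0,"ry":0,"rz":0,"gripper":100},{"tx":0,"ty":0,"tz":-90,"rx":0,"ry":0,"rz":0,"gripper":100},{"tx":0,"ty":0,"tz":-120,"rx":0,"ry":0,"rz":0,"gripper":100}]'
python3 - <<'E'
from h import *
totool([.6303,-.157,.25],-106)
crop("top",140,150,400,300,3,"pics/t2.png"); crop("side",170,160,410,340,3.3,"pics/s3.png")
E
```

```text
time: 7.85
tool_pos: [0.5409, 0.2776, 0.2988]
eef_rot: [0.561, 0.828, 0.0, 0.0]
contact_force: [1.9, -0.0, 1.2]
gripper_width: 0.606
grip_force: 0.0
t 7.85 pos [0.5409 0.2776 0.2988] yaw_y 21.7 tilt 0.07 q6 [ 0.33 -0.05]
shift [-436.9  -77.6   48.8]
rz -52.3
```

View pics/s3.png

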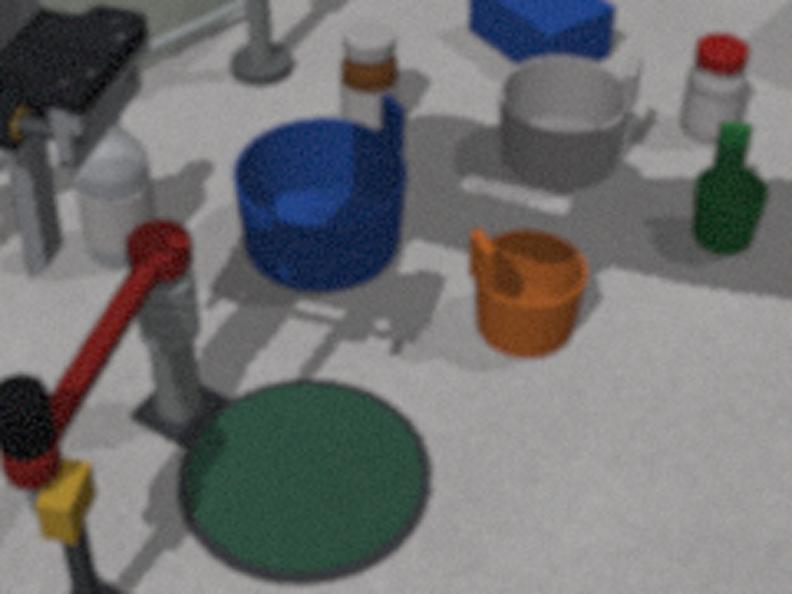

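The bar is latched: the bolt stands behind the yellow catch and the cups haven't moved. Next I'll check how much room the jars leave, then go to the blue tab.

```bash
python3 - <<'E'
from h import *
f=lambda p:np.array(p)/3+[140,150]; g=lambda p:np.array(p)/3.3+[170,160]
print("jarA cap",tri(f((632,25)),g((371,42))), "jarA foot", atz("top",f((620,68)),0))
print("jarB",tri(np.array((426,248)),g((722,54))),"bottle",tri(np.array((255,135)),g((102,104))))
for X in ([.6303,-.157,.116],[.6299,-.1585,.116]):
    print((proj("top",X)-[140,150])*3,(proj("side",X)-[170,160])*3.3)
E
python3 -m handwheel '[{"tx":-40,"ty":-7,"tz":5,"rx":0,"ry":0,"rz":-5,"gripper":146},{"tx":-80,"ty":-14,"tz":10,"rx":0,"ry":0,"rz":-10,"gripper":146},{"tx":-120,"ty":-21,"tz":15,"rx":0,"ry":0,"rz":-15,"gripper":146},{"tx":-160,"ty":-28,"tz":20,"rx":0,"ry":0,"rz":-20,"gripper":146},{"tx":-200,"ty":-35,"tz":25,"rx":0,"ry":0,"rz":-25,"gripper":146},{"tx":-240,"ty":-42,"tz":30,"rx":0,"ry":0,"rz":-30,"gripper":146},{"tx":-280,"ty":-49,"tz":35,"rx":0,"ry":0,"rz":-35,"gripper":146},{"tx":-320,"ty":-56,"tz":40,"rx":0,"ry":0,"rz":-40,"gripper":146},{"tx":-360,"ty":-63,"tz":45,"rx":0,"ry":0,"rz":-45,"gripper":146},{"tx":-400,"ty":-70,"tz":49,"rx":0,"ry":0,"rz":-50,"gripper":146},{"tx":-437,"ty":-78,"tz":49,"rx":0,"ry":0,"rz":-52.3,"gripper":146},{"tx":-437,"ty":-78,"tz":49,"rx":0,"ry":0,"rz":-52.3,"gripper":146}]'
python3 - <<'E'
from h import *
totool([.630,-.158,.15],-106)
E
```

```text
jarA cap (array([ 0.7248, -0.2414,  0.0865]), np.float64(1.1)) jarA foot [ 0.7125 -0.2403  0.    ]
jarB (array([ 0.4796, -0.4315,  0.0794]), np.float64(0.3)) bottle (array([0.7738, 0.0183, 0.1426]), np.float64(0.3))
[545.98099819 120.18016115] [391.1344461   97.96758905]
[547.70189038 120.6124299 ] [392.70385478  97.30147101]
time: 8.95
tool_pos: [0.6291, -0.1646, 0.2451]
eef_rot: [0.142, 0.99, -0.002, -0.001]
contact_force: [0.6, 0.3, 0.4]
gripper_width: 0.427
grip_force: 0.0
t 8.95 pos [ 0.6291 -0.1646  0.2451] yaw_y 73.6 tilt 0.21 q6 [-0.39 -1.67]
shift [ 0.9  6.9 95. ]
rz -0.4
```

```bash
python3 -m handwheel '[{"tx":1,"ty":7,"tz":30,"rx":0,"ry":0,"rz":0,"gripper":146},{"tx":1,"ty":7,"tz":60,"rx":0,"ry":0,"rz":0,"gripper":146},{"tx":1,"ty":7,"tz":90,"rx":0,"ry":0,"rz":0,"gripper":146},{"tx":1,"ty":7,"tz":90,"rx":0,"ry":0,"rz":0,"gripper":146}]'
python3 - <<'E'
from h import *
totool([.630,-.158,.082],-106)
crop("side",230,170,370,275,5.6,"pics/s4.png")
E
```

```text
time: 9.28
tool_pos: [0.6251, -0.1478, 0.1488]
eef_rot: [0.139, 0.99, 0.002, -0.007]
contact_force: [-1.5, 1.7, -2.1]
gripper_width: 0.426
grip_force: 0.0
t 9.28 pos [ 0.6251 -0.1478  0.1488] yaw_y 74.0 tilt 0.88 q6 [-0.37 -1.66]
shift [-8.5 -8.5 66.6]
rz -0.0
```

View pics/s4.png

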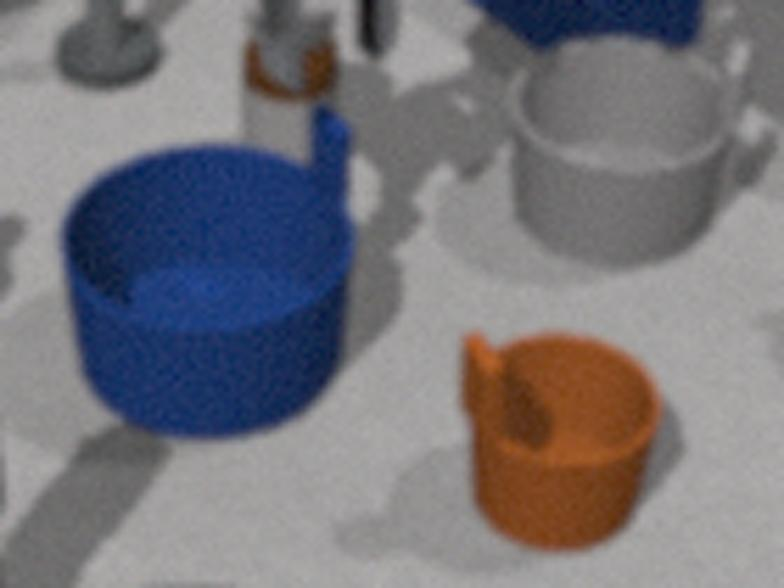

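The fingers straddle the blue tab: they're at (285,60) and (375,30), the tab top is at (333,112). I'll let the arm settle and re-read.

```bash
python3 -m handwheel '[{"tx":0,"ty":0,"tz":0,"rx":0,"ry":0,"rz":0,"gripper":146},{"tx":0,"ty":0,"tz":0,"rx":0,"ry":0,"rz":0,"gripper":146},{"tx":0,"ty":0,"tz":0,"rx":0,"ry":0,"rz":0,"gripper":146}]'
python3 - <<'E'
from h import *
totool([.630,-.158,.082],-106)
E
```

```text
time: 9.58
tool_pos: [0.6325, -0.1505, 0.1604]
eef_rot: [0.139, 0.99, -0.001, 0.002]
contact_force: [-0.4, -0.9, -0.4]
gripper_width: 0.429
grip_force: 0.0
t 9.58 pos [ 0.6325 -0.1505  0.1604] yaw_y 74.0 tilt 0.29 q6 [-0.37 -1.66]
shift [ 0.7 -7.9 78.4]
rz 0.0
```

```bash
python3 -m handwheel '[{"tx":1,"ty":-8,"tz":10,"rx":0,"ry":0,"rz":0,"gripper":146},{"tx":1,"ty":-8,"tz":30,"rx":0,"ry":0,"rz":0,"gripper":146},{"tx":1,"ty":-8,"tz":50,"rx":0,"ry":0,"rz":0,"gripper":146},{"tx":1,"ty":-8,"tz":65,"rx":0,"ry":0,"rz":0,"gripper":146},{"tx":1,"ty":-8,"tz":74,"rx":0,"ry":0,"rz":0,"gripper":146},{"tx":1,"ty":-8,"tz":78,"rx":0,"ry":0,"rz":0,"gripper":146},{"tx":1,"ty":-8,"tz":78,"rx":0,"ry":0,"rz":0,"gripper":146}]'; python3 -m handwheel '[{"tx":0,"ty":0,"tz":0,"rx":0,"ry":0,"rz":0,"gripper":255},{"tx":0,"ty":0,"tz":0,"rx":0,"ry":0,"rz":0,"gripper":255},{"tx":0,"ty":0,"tz":0,"rx":0,"ry":0,"rz":0,"gripper":255},{"tx":0,"ty":0,"tz":0,"rx":0,"ry":0,"rz":0,"gripper":255},{"tx":0,"ty":0,"tz":0,"rx":0,"ry":0,"rz":0,"gripper":255},{"tx":0,"ty":0,"tz":0,"rx":0,"ry":0,"rz":0,"gripper":255},{"tx":0,"ty":0,"tz":0,"rx":0,"ry":0,"rz":0,"gripper":255},{"tx":0,"ty":0,"tz":0,"rx":0,"ry":0,"rz":0,"gripper":255}]' 30
python3 - <<'E'
from h import *
totool([.630,-.158,.082],-106)
E
```

```text
time: 10.17
tool_pos: [0.6271, -0.1576, 0.0787]
eef_rot: [0.139, 0.99, 0.0, -0.001]
contact_force: [0.9, -1.0, -0.2]
gripper_width: 0.429
grip_force: 0.0
time: 10.83
tool_pos: [0.6285, -0.157, 0.0804]
eef_rot: [0.139, 0.99, 0.0, 0.001]
contact_force: [0.2, 2.9, 4.0]
gripper_width: 0.106
grip_force: 30.0
t 10.83 pos [ 0.6285 -0.157   0.0804] yaw_y 74.0 tilt 0.12 q6 [-0.38 -1.67]
shift [-1.7 -0.5 -1.6]
rz 0.0
```

Blue is gripped: a 10 mm tab at 30 N. I'll lift it and carry it over the pad.

```bash
python3 -m handwheel '[{"tx":0,"ty":0,"tz":-10,"rx":0,"ry":0,"rz":0,"gripper":255},{"tx":0,"ty":0,"tz":-30,"rx":0,"ry":0,"rz":0,"gripper":255},{"tx":0,"ty":0,"tz":-60,"rx":0,"ry":0,"rz":0,"gripper":255},{"tx":0,"ty":0,"tz":-90,"rx":0,"ry":0,"rz":0,"gripper":255},{"tx":0,"ty":0,"tz":-120,"rx":0,"ry":0,"rz":0,"gripper":255},{"tx":0,"ty":0,"tz":-150,"rx":0,"ry":0,"rz":0,"gripper":255},{"tx":0,"ty":0,"tz":-175,"rx":0,"ry":0,"rz":0,"gripper":255},{"tx":0,"ty":0,"tz":-185,"rx":0,"ry":0,"rz":0,"gripper":255},{"tx":0,"ty":0,"tz":-185,"rx":0,"ry":0,"rz":0,"gripper":255},{"tx":0,"ty":0,"tz":-185,"rx":0,"ry":0,"rz":0,"gripper":255}]'
python3 - <<'E'
from h import *
totool([.4791,.0358,.26],-106)
E
```

```text
time: 11.67
tool_pos: [0.627, -0.1577, 0.2635]
eef_rot: [0.139, 0.99, -0.0, -0.001]
contact_force: [-0.5, -0.6, -3.0]
gripper_width: 0.106
grip_force: 30.0
t 11.67 pos [ 0.627  -0.1577  0.2635] yaw_y 74.0 tilt 0.08 q6 [-0.38 -1.67]
shift [195.5 145.2   3.7]
rz 0.0
```

```bash
python3 -m handwheel '[{"tx":10,"ty":7,"tz":0,"rx":0,"ry":0,"rz":0,"gripper":255},{"tx":32,"ty":23,"tz":0,"rx":0,"ry":0,"rz":0,"gripper":255},{"tx":58,"ty":42,"tz":0,"rx":0,"ry":0,"rz":0,"gripper":255},{"tx":84,"ty":61,"tz":0,"rx":0,"ry":0,"rz":0,"gripper":255},{"tx":110,"ty":80,"tz":0,"rx":0,"ry":0,"rz":0,"gripper":255},{"tx":136,"ty":99,"tz":0,"rx":0,"ry":0,"rz":0,"gripper":255},{"tx":160,"ty":117,"tz":0,"rx":0,"ry":0,"rz":0,"gripper":255},{"tx":180,"ty":133,"tz":0,"rx":0,"ry":0,"rz":0,"gripper":255},{"tx":192,"ty":142,"tz":0,"rx":0,"ry":0,"rz":0,"gripper":255},{"tx":195,"ty":145,"tz":0,"rx":0,"ry":0,"rz":0,"gripper":255},{"tx":195,"ty":145,"tz":0,"rx":0,"ry":0,"rz":0,"gripper":255},{"tx":195,"ty":145,"tz":0,"rx":0,"ry":0,"rz":0,"gripper":255}]'; python3 -m handwheel '[{"tx":0,"ty":0,"tz":30,"rx":0,"ry":0,"rz":0,"gripper":255},{"tx":0,"ty":0,"tz":60,"rx":0,"ry":0,"rz":0,"gripper":255},{"tx":0,"ty":0,"tz":90,"rx":0,"ry":0,"rz":0,"gripper":255},{"tx":0,"ty":0,"tz":115,"rx":0,"ry":0,"rz":0,"gripper":255},{"tx":0,"ty":0,"tz":130,"rx":0,"ry":0,"rz":0,"gripper":255},{"tx":0,"ty":0,"tz":135,"rx":0,"ry":0,"rz":0,"gripper":255},{"tx":0,"ty":0,"tz":135,"rx":0,"ry":0,"rz":0,"gripper":255},{"tx":0,"ty":0,"tz":135,"rx":0,"ry":0,"rz":0,"gripper":255}]';python3 - <<'E'
from h import *
totool([.4791,.0358,.088],-106)
crop("top",140,150,400,300,3,"pics/t3.png")
E
```

```text
time: 12.67
tool_pos: [0.4803, 0.035, 0.2637]
eef_rot: [0.139, 0.99, -0.0, -0.0]
contact_force: [1.0, -0.5, -1.4]
gripper_width: 0.103
grip_force: 30.0
time: 13.33
tool_pos: [0.4811, 0.0349, 0.1299]
eef_rot: [0.14, 0.99, -0.0, 0.0]
contact_force: [1.8, -0.1, -1.5]
gripper_width: 0.103
grip_force: 30.0
t 13.33 pos [0.4811 0.0349 0.1299] yaw_y 74.0 tilt 0.05 q6 [-0.11 -1.4 ]
shift [ 2.3  0.3 41.9]
rz -0.0
```

View pics/t3.png

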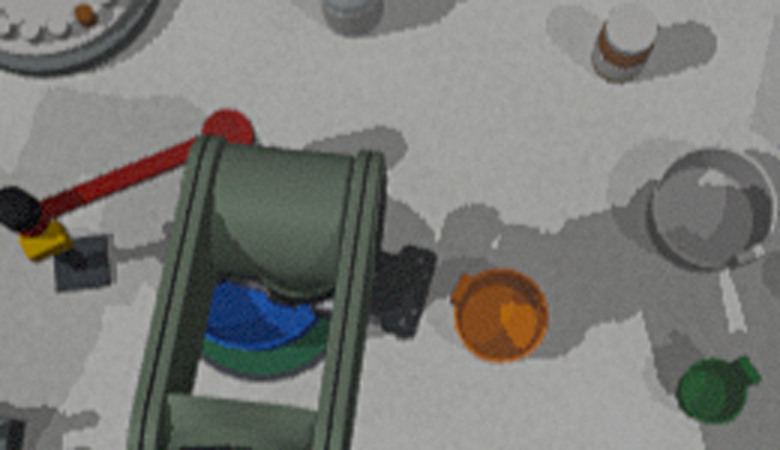

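Blue is over the pad and looks roughly centred as far as the arm lets me see. The orange, white and green cups haven't moved. I'll lower it.

```bash
python3 -m handwheel '[{"tx":2,"ty":0,"tz":10,"rx":0,"ry":0,"rz":0,"gripper":255},{"tx":2,"ty":0,"tz":20,"rx":0,"ry":0,"rz":0,"gripper":255},{"tx":2,"ty":0,"tz":30,"rx":0,"ry":0,"rz":0,"gripper":255},{"tx":2,"ty":0,"tz":37,"rx":0,"ry":0,"rz":0,"gripper":255},{"tx":2,"ty":0,"tz":40,"rx":0,"ry":0,"rz":0,"gripper":255},{"tx":2,"ty":0,"tz":42,"rx":0,"ry":0,"rz":0,"gripper":255},{"tx":2,"ty":0,"tz":43,"rx":0,"ry":0,"rz":0,"gripper":255},{"tx":2,"ty":0,"tz":43,"rx":0,"ry":0,"rz":0,"gripper":255},{"tx":2,"ty":0,"tz":43,"rx":0,"ry":0,"rz":0,"gripper":255}]';python3 - <<'E'
from h import *
totool([.4791,.0358,.0865],-106)
crop("side",170,160,410,340,3.3,"pics/s5.png")
E
```

```text
time: 14.13
tool_pos: [0.4787, 0.0362, 0.0867]
eef_rot: [0.139, 0.99, 0.0, 0.001]
contact_force: [0.3, -0.3, -1.4]
gripper_width: 0.105
grip_force: 30.0
t 14.13 pos [0.4787 0.0362 0.0867] yaw_y 74.0 tilt 0.09 q6 [-0.11 -1.4 ]
shift [-0.5 -0.3  0.2]
rz 0.0
```

View pics/s5.png

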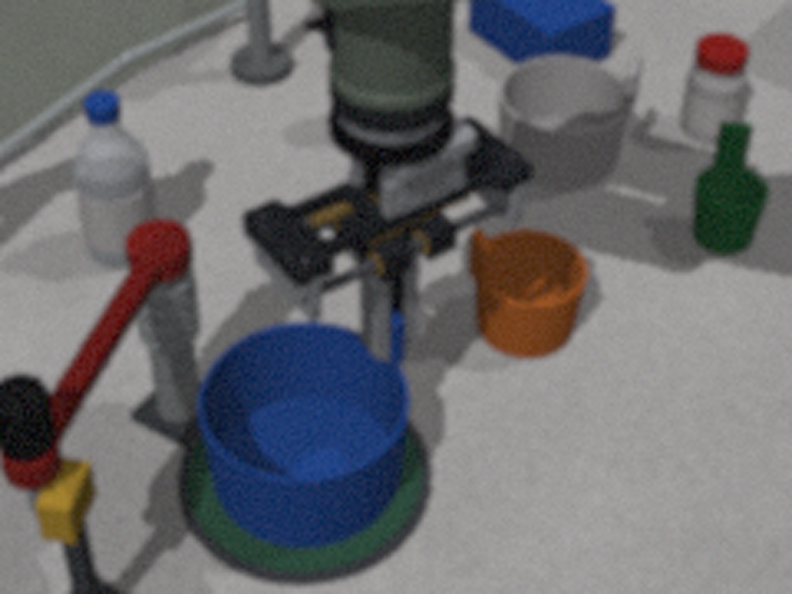

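```bash
python3 -m handwheel '[{"tx":0,"ty":0,"tz":1,"rx":0,"ry":0,"rz":0,"gripper":255},{"tx":0,"ty":0,"tz":1,"rx":0,"ry":0,"rz":0,"gripper":195},{"tx":0,"ty":0,"tz":1,"rx":0,"ry":0,"rz":0,"gripper":195},{"tx":0,"ty":0,"tz":1,"rx":0,"ry":0,"rz":0,"gripper":195},{"tx":0,"ty":0,"tz":1,"rx":0,"ry":0,"rz":0,"gripper":195},{"tx":0,"ty":0,"tz":-15,"rx":0,"ry":0,"rz":0,"gripper":195},{"tx":0,"ty":0,"tz":-45,"rx":0,"ry":0,"rz":0,"gripper":195},{"tx":0,"ty":0,"tz":-80,"rx":0,"ry":0,"rz":0,"gripper":146},{"tx":0,"ty":0,"tz":-115,"rx":0,"ry":0,"rz":0,"gripper":146},{"tx":0,"ty":0,"tz":-150,"rx":0,"ry":0,"rz":0,"gripper":146}]'
python3 - <<'E'
from h import *
totool([.515,-.333,.24],-158)
E
```

```text
time: 15.02
tool_pos: [0.4776, 0.0363, 0.2377]
eef_rot: [0.139, 0.99, 0.0, -0.0]
contact_force: [0.4, -0.6, -0.8]
gripper_width: 0.405
grip_force: 0.0
t 15.02 pos [0.4776 0.0363 0.2377] yaw_y 74.0 tilt 0.03 q6 [-0.11 -1.4 ]
shift [-137.6 -344.7   -2.4]
rz 52.0
```

```bash
python3 -m handwheel '[{"tx":0,"ty":-40,"tz":0,"rx":0,"ry":0,"rz":5,"gripper":146},{"tx":0,"ty":-80,"tz":0,"rx":0,"ry":0,"rz":10,"gripper":146},{"tx":0,"ty":-120,"tz":0,"rx":0,"ry":0,"rz":15,"gripper":146},{"tx":0,"ty":-160,"tz":0,"rx":0,"ry":0,"rz":20,"gripper":146},{"tx":0,"ty":-200,"tz":0,"rx":0,"ry":0,"rz":25,"gripper":146},{"tx":0,"ty":-240,"tz":0,"rx":0,"ry":0,"rz":30,"gripper":146},{"tx":0,"ty":-280,"tz":0,"rx":0,"ry":0,"rz":35,"gripper":146},{"tx":0,"ty":-320,"tz":0,"rx":0,"ry":0,"rz":40,"gripper":146},{"tx":-3,"ty":-360,"tz":0,"rx":0,"ry":0,"rz":45,"gripper":146},{"tx":-7,"ty":-400,"tz":0,"rx":0,"ry":0,"rz":50,"gripper":146},{"tx":-7,"ty":-440,"tz":0,"rx":0,"ry":0,"rz":52,"gripper":146},{"tx":-7,"ty":-450,"tz":0,"rx":0,"ry":0,"rz":52,"gripper":146}]'
python3 - <<'E'
from h import *
totool([.515,-.333,.24],-158)
from plant import viewer
a=viewer.get_image("top")["frame"][:,:,::-1]; b=viewer.get_image("side")["frame"][:,:,::-1]
r=lambda f,x0,y0,x1,y1,s:cv2.resize(f[y0:y1,x0:x1],None,fx=s,fy=s,interpolation=cv2.INTER_CUBIC)
cv2.imwrite("pics/m6.png",np.hstack([r(a,195,200,260,290,6),r(a,345,195,410,285,6)]))
cv2.imwrite("pics/full6.png",a)
c=[.4978,.1012]; th=np.linspace(0,2*np.pi,200)
for nm,rad,z in(("pad",.081,.006),("rim",.07,.081)):
    q=np.array([proj("top",[c[0]+rad*np.cos(t),c[1]+rad*np.sin(t),z]) for t in th]); q=(q-[195,200])*6
    print(nm,q.min(0).round(),q.max(0).round())
E
```

```text
time: 16.02
tool_pos: [0.3589, -0.4034, 0.2361]
eef_rot: [0.561, 0.828, -0.001, 0.0]
contact_force: [0.3, 0.9, 0.4]
gripper_width: 0.43
grip_force: 0.0
t 16.02 pos [ 0.3589 -0.4034  0.2361] yaw_y 21.7 tilt 0.15 q6 [-1.   -1.38]
shift [  7.8 171.1  -4.2]
rz -0.3
pad [ 24. 107.] [370. 451.]
rim [19. 99.] [336. 413.]
```

View pics/m6.png

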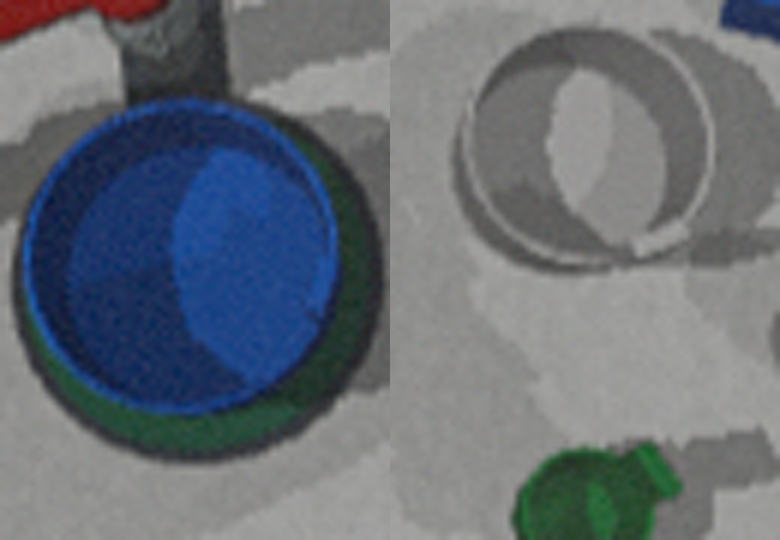

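Blue's rim spans x 23–340 and y 98–413 in the crop, within about 1.5 mm of where it should be. White's rim centre is at full-image (378.3,219.6), with its tab's top face at (390.5,235).

Run:
```python
from h import *
c=atz("top",(378.3,219.6),.068); t=atz("top",(390.5,235),.109); d=t-c
az=np.degrees(np.arctan2(d[1],d[0])); print(c,t,az,np.hypot(*d[:2]))
print("tab from centre",c[:2]+.055*np.array([d[0],d[1]])/np.hypot(*d[:2]))
m=(c[:2]+.055*d[:2]/np.hypot(*d[:2])+t[:2])/2
totool([*m,.15],az); print(m)
```

```text
[ 0.5596 -0.3114  0.068 ] [ 0.5109 -0.3324  0.109 ] -156.67373898321637 0.05303479989591735
tab from centre [ 0.50909543 -0.33317815]
t 16.12 pos [ 0.36   -0.3999  0.2359] yaw_y 21.8 tilt 0.06 q6 [-1.   -1.38]
shift [  6.4 164.2  85.9]
rz -1.5
[ 0.50999771 -0.33278908]
```

```bash
python3 -m handwheel '[{"tx":2,"ty":30,"tz":0,"rx":0,"ry":0,"rz":-1.5,"gripper":146},{"tx":4,"ty":65,"tz":0,"rx":0,"ry":0,"rz":-1.5,"gripper":146},{"tx":6,"ty":100,"tz":0,"rx":0,"ry":0,"rz":-1.5,"gripper":146},{"tx":6,"ty":135,"tz":0,"rx":0,"ry":0,"rz":-1.5,"gripper":146},{"tx":6,"ty":155,"tz":10,"rx":0,"ry":0,"rz":-1.5,"gripper":146},{"tx":6,"ty":165,"tz":40,"rx":0,"ry":0,"rz":-1.5,"gripper":146},{"tx":6,"ty":165,"tz":70,"rx":0,"ry":0,"rz":-1.5,"gripper":146},{"tx":6,"ty":165,"tz":86,"rx":0,"ry":0,"rz":-1.5,"gripper":146},{"tx":6,"ty":165,"tz":86,"rx":0,"ry":0,"rz":-1.5,"gripper":146},{"tx":6,"ty":165,"tz":86,"rx":0,"ry":0,"rz":-1.5,"gripper":146},{"tx":6,"ty":165,"tz":86,"rx":0,"ry":0,"rz":-1.5,"gripper":146}]'
python3 - <<'E'
from h import *
totool([.5105,-.333,.075],-156.7)
E
```

```text
time: 17.03
tool_pos: [0.5126, -0.3304, 0.1521]
eef_rot: [0.548, 0.837, 0.0, 0.001]
contact_force: [0.4, 0.4, 0.5]
gripper_width: 0.424
grip_force: 0.0
t 17.03 pos [ 0.5126 -0.3304  0.1521] yaw_y 23.6 tilt 0.13 q6 [-0.71 -1.13]
shift [-1.4 -3.1 77.1]
rz 0.3
```

```bash
python3 -m handwheel '[{"tx":-1,"ty":-3,"tz":15,"rx":0,"ry":0,"rz":0,"gripper":146},{"tx":-1,"ty":-3,"tz":35,"rx":0,"ry":0,"rz":0,"gripper":146},{"tx":-1,"ty":-3,"tz":55,"rx":0,"ry":0,"rz":0,"gripper":146},{"tx":-1,"ty":-3,"tz":68,"rx":0,"ry":0,"rz":0,"gripper":146},{"tx":-1,"ty":-3,"tz":76,"rx":0,"ry":0,"rz":0,"gripper":146},{"tx":-1,"ty":-3,"tz":77,"rx":0,"ry":0,"rz":0,"gripper":146},{"tx":-1,"ty":-3,"tz":77,"rx":0,"ry":0,"rz":0,"gripper":146}]'; python3 -m handwheel '[{"tx":0,"ty":0,"tz":0,"rx":0,"ry":0,"rz":0,"gripper":255},{"tx":0,"ty":0,"tz":0,"rx":0,"ry":0,"rz":0,"gripper":255},{"tx":0,"ty":0,"tz":0,"rx":0,"ry":0,"rz":0,"gripper":255},{"tx":0,"ty":0,"tz":0,"rx":0,"ry":0,"rz":0,"gripper":255},{"tx":0,"ty":0,"tz":0,"rx":0,"ry":0,"rz":0,"gripper":255},{"tx":0,"ty":0,"tz":0,"rx":0,"ry":0,"rz":0,"gripper":255},{"tx":0,"ty":0,"tz":0,"rx":0,"ry":0,"rz":0,"gripper":255},{"tx":0,"ty":0,"tz":0,"rx":0,"ry":0,"rz":0,"gripper":255},{"tx":0,"ty":0,"tz":0,"rx":0,"ry":0,"rz":0,"gripper":255},{"tx":0,"ty":0,"tz":0,"rx":0,"ry":0,"rz":0,"gripper":255}]' 30
python3 - <<'E'
from h import *
totool([.5105,-.333,.075],-156.7)
E
```

```text
time: 17.62
tool_pos: [0.5097, -0.3333, 0.0741]
eef_rot: [0.548, 0.836, -0.0, 0.0]
contact_force: [-0.4, -0.1, -0.6]
gripper_width: 0.429
grip_force: 0.0
time: 18.45
tool_pos: [0.5103, -0.3334, 0.0743]
eef_rot: [0.548, 0.836, 0.0, 0.001]
contact_force: [3.2, 1.4, 5.7]
gripper_width: 0.109
grip_force: 30.0
t 18.45 pos [ 0.5103 -0.3334  0.0743] yaw_y 23.5 tilt 0.14 q6 [-0.72 -1.13]
shift [ 0.3  0.3 -0.7]
rz 0.2
```

```bash
python3 -m handwheel '[{"tx":0,"ty":0,"tz":-10,"rx":0,"ry":0,"rz":0,"gripper":255},{"tx":0,"ty":0,"tz":-30,"rx":0,"ry":0,"rz":0,"gripper":255},{"tx":0,"ty":0,"tz":-60,"rx":0,"ry":0,"rz":0,"gripper":255},{"tx":0,"ty":0,"tz":-90,"rx":0,"ry":0,"rz":0,"gripper":255},{"tx":0,"ty":0,"tz":-120,"rx":0,"ry":0,"rz":0,"gripper":255},{"tx":0,"ty":0,"tz":-150,"rx":0,"ry":0,"rz":0,"gripper":255},{"tx":0,"ty":0,"tz":-175,"rx":0,"ry":0,"rz":0,"gripper":255},{"tx":0,"ty":0,"tz":-185,"rx":0,"ry":0,"rz":0,"gripper":255},{"tx":0,"ty":0,"tz":-185,"rx":0,"ry":0,"rz":0,"gripper":255},{"tx":0,"ty":0,"tz":-185,"rx":0,"ry":0,"rz":0,"gripper":255}]'
python3 - <<'E'
from h import *
totool([.4474,.0785,.26],-156.5)
E
```

```text
time: 19.28
tool_pos: [0.5084, -0.3327, 0.2571]
eef_rot: [0.548, 0.836, -0.0, -0.001]
contact_force: [-0.5, 0.8, -1.8]
gripper_width: 0.106
grip_force: 30.0
t 19.28 pos [ 0.5084 -0.3327  0.2571] yaw_y 23.5 tilt 0.14 q6 [-0.72 -1.13]
shift [401.4 108.1  -2.3]
rz 0.0
```

```bash
python3 -m handwheel '[{"tx":15,"ty":4,"tz":0,"rx":0,"ry":0,"rz":0,"gripper":255},{"tx":50,"ty":14,"tz":0,"rx":0,"ry":0,"rz":0,"gripper":255},{"tx":90,"ty":24,"tz":0,"rx":0,"ry":0,"rz":0,"gripper":255},{"tx":130,"ty":35,"tz":0,"rx":0,"ry":0,"rz":0,"gripper":255},{"tx":170,"ty":46,"tz":0,"rx":0,"ry":0,"rz":0,"gripper":255},{"tx":210,"ty":57,"tz":0,"rx":0,"ry":0,"rz":0,"gripper":255},{"tx":250,"ty":67,"tz":0,"rx":0,"ry":0,"rz":0,"gripper":255},{"tx":290,"ty":78,"tz":0,"rx":0,"ry":0,"rz":0,"gripper":255},{"tx":330,"ty":89,"tz":0,"rx":0,"ry":0,"rz":0,"gripper":255},{"tx":365,"ty":98,"tz":0,"rx":0,"ry":0,"rz":0,"gripper":255},{"tx":390,"ty":105,"tz":0,"rx":0,"ry":0,"rz":0,"gripper":255},{"tx":401,"ty":108,"tz":0,"rx":0,"ry":0,"rz":0,"gripper":255}]'; python3 -m handwheel '[{"tx":0,"ty":0,"tz":0,"rx":0,"ry":0,"rz":0,"gripper":255},{"tx":0,"ty":0,"tz":25,"rx":0,"ry":0,"rz":0,"gripper":255},{"tx":0,"ty":0,"tz":50,"rx":0,"ry":0,"rz":0,"gripper":255},{"tx":0,"ty":0,"tz":70,"rx":0,"ry":0,"rz":0,"gripper":255},{"tx":0,"ty":0,"tz":75,"rx":0,"ry":0,"rz":0,"gripper":255},{"tx":0,"ty":0,"tz":75,"rx":0,"ry":0,"rz":0,"gripper":255},{"tx":0,"ty":0,"tz":75,"rx":0,"ry":0,"rz":0,"gripper":255}]'
python3 - <<'E'
from h import *
totool([.4474,.0785,.0855],-156.5)
E
```

```text
time: 20.28
tool_pos: [0.4451, 0.0809, 0.2551]
eef_rot: [0.547, 0.837, -0.001, -0.003]
contact_force: [0.8, -0.2, -0.7]
gripper_width: 0.105
grip_force: 30.0
time: 20.87
tool_pos: [0.4481, 0.0771, 0.183]
eef_rot: [0.549, 0.836, -0.001, -0.001]
contact_force: [1.0, 0.2, -0.2]
gripper_width: 0.104
grip_force: 30.0
t 20.87 pos [0.4481 0.0771 0.183 ] yaw_y 23.5 tilt 0.09 q6 [-0.02 -0.43]
shift [ 1.6  0.1 97.5]
rz -0.0
```

```bash
python3 -m handwheel '[{"tx":1,"ty":0,"tz":20,"rx":0,"ry":0,"rz":0,"gripper":255},{"tx":1,"ty":0,"tz":40,"rx":0,"ry":0,"rz":0,"gripper":255},{"tx":1,"ty":0,"tz":60,"rx":0,"ry":0,"rz":0,"gripper":255},{"tx":1,"ty":0,"tz":76,"rx":0,"ry":0,"rz":0,"gripper":255},{"tx":1,"ty":0,"tz":86,"rx":0,"ry":0,"rz":0,"gripper":255},{"tx":1,"ty":0,"tz":92,"rx":0,"ry":0,"rz":0,"gripper":255},{"tx":1,"ty":0,"tz":96,"rx":0,"ry":0,"rz":0,"gripper":255},{"tx":1,"ty":0,"tz":98,"rx":0,"ry":0,"rz":0,"gripper":255},{"tx":1,"ty":0,"tz":98,"rx":0,"ry":0,"rz":0,"gripper":255},{"tx":1,"ty":0,"tz":98,"rx":0,"ry":0,"rz":0,"gripper":255}]'
python3 - <<'E'
from h import *
totool([.4474,.0785,.0855],-156.5)
E
```

```text
time: 21.7
tool_pos: [0.4488, 0.0787, 0.0863]
eef_rot: [0.548, 0.836, 0.0, 0.001]
contact_force: [-0.1, -0.2, -0.7]
gripper_width: 0.106
grip_force: 30.0
t 21.7 pos [0.4488 0.0787 0.0863] yaw_y 23.5 tilt 0.1 q6 [-0.02 -0.43]
shift [ 0.4 -1.3  0.8]
rz 0.0
```

```bash
python3 -m handwheel '[{"tx":0,"ty":-1,"tz":1.5,"rx":0,"ry":0,"rz":0,"gripper":255},{"tx":0,"ty":-1,"tz":1.5,"rx":0,"ry":0,"rz":0,"gripper":195},{"tx":0,"ty":-1,"tz":1.5,"rx":0,"ry":0,"rz":0,"gripper":195},{"tx":0,"ty":-1,"tz":1.5,"rx":0,"ry":0,"rz":0,"gripper":195},{"tx":0,"ty":-1,"tz":1.5,"rx":0,"ry":0,"rz":0,"gripper":195},{"tx":0,"ty":-1,"tz":-15,"rx":0,"ry":0,"rz":0,"gripper":195},{"tx":0,"ty":-1,"tz":-45,"rx":0,"ry":0,"rz":0,"gripper":195},{"tx":0,"ty":-1,"tz":-80,"rx":0,"ry":0,"rz":0,"gripper":146},{"tx":0,"ty":-1,"tz":-115,"rx":0,"ry":0,"rz":0,"gripper":146},{"tx":0,"ty":-1,"tz":-150,"rx":0,"ry":0,"rz":0,"gripper":146}]'; python3 -m handwheel '[{"tx":-32,"ty":-24,"tz":0,"rx":0,"ry":0,"rz":-4,"gripper":146},{"tx":-64,"ty":-48,"tz":0,"rx":0,"ry":0,"rz":-8,"gripper":146},{"tx":-96,"ty":-72,"tz":0,"rx":0,"ry":0,"rz":-12,"gripper":146},{"tx":-128,"ty":-96,"tz":0,"rx":0,"ry":0,"rz":-16,"gripper":146},{"tx":-160,"ty":-120,"tz":0,"rx":0,"ry":0,"rz":-20,"gripper":146},{"tx":-192,"ty":-144,"tz":0,"rx":0,"ry":0,"rz":-24,"gripper":146},{"tx":-224,"ty":-168,"tz":0,"rx":0,"ry":0,"rz":-28,"gripper":146},{"tx":-256,"ty":-192,"tz":0,"rx":0,"ry":0,"rz":-32,"gripper":146},{"tx":-288,"ty":-216,"tz":0,"rx":0,"ry":0,"rz":-36,"gripper":146},{"tx":-320,"ty":-240,"tz":0,"rx":0,"ry":0,"rz":-39.5,"gripper":146},{"tx":-354,"ty":-263,"tz":0,"rx":0,"ry":0,"rz":-39.5,"gripper":146},{"tx":-354,"ty":-263,"tz":0,"rx":0,"ry":0,"rz":-39.5,"gripper":146}]'
python3 - <<'E'
from h import *
from plant import viewer
a=viewer.get_image("top")["frame"][:,:,::-1]; b=viewer.get_image("side")["frame"][:,:,::-1]
r=lambda f,x0,y0,x1,y1,s:cv2.resize(f[y0:y1,x0:x1],None,fx=s,fy=s,interpolation=cv2.INTER_CUBIC)
cv2.imwrite("pics/m7.png",np.hstack([r(a,195,205,255,275,6),r(a,275,225,335,295,6)]))
cv2.imwrite("pics/full7.png",a); cv2.imwrite("pics/side7.png",b)
E
```

```text
time: 22.53
tool_pos: [0.4464, 0.0783, 0.2368]
eef_rot: [0.548, 0.836, -0.0, -0.0]
contact_force: [1.1, -0.7, 0.5]
gripper_width: 0.404
grip_force: 0.0
time: 23.53
tool_pos: [0.3452, -0.3576, 0.2353]
eef_rot: [0.236, 0.972, -0.002, 0.0]
contact_force: [-0.3, 0.4, -0.1]
gripper_width: 0.425
grip_force: 0.0
```

View pics/m7.png

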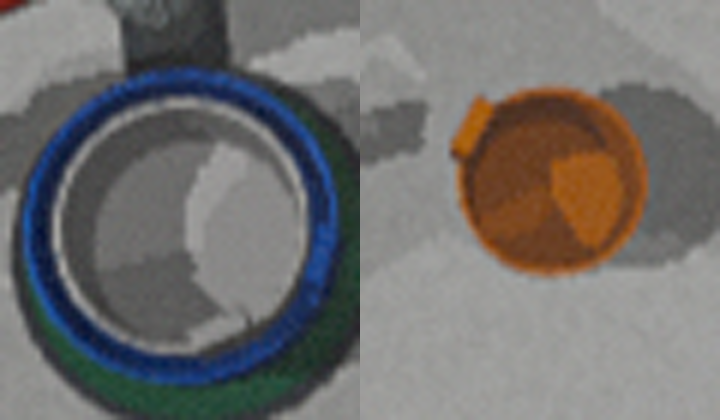

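White sits concentric in blue: both rim centres are near crop (182,226). Orange's rim centre is at full-image (307.2,255.2) and its tab top at (294.2,246.2).

Run:
```python
from h import *
print("blue c",atz("top",(195+181.5/6,205+225.5/6),.081),"white c",atz("top",(195+182/6,205+226/6),.079))
c=atz("top",(307.2,255.2),.061); t=atz("top",(294.2,246.2),.102); d=t-c
az=np.degrees(np.arctan2(d[1],d[0])); print(c,t,az,np.hypot(*d[:2]))
m=(c[:2]+.041*d[:2]/np.hypot(*d[:2])+t[:2])/2
totool([*m,.15],az); print(m)
```

```text
blue c [0.4972 0.0994 0.081 ] white c [0.4973 0.0994 0.079 ]
[ 0.4649 -0.1183  0.061 ] [ 0.4838 -0.0827  0.102 ] 62.03621771095988 0.040305954895027626
t 23.63 pos [ 0.3464 -0.3522  0.2349] yaw_y 62.8 tilt 0.09 q6 [-0.97 -2.07]
shift [  0.7 302.8  85.2]
rz 0.8
[ 0.48396272 -0.08239349]
```

```bash
python3 -m handwheel '[{"tx":0,"ty":35,"tz":0,"rx":0,"ry":0,"rz":0.5,"gripper":146},{"tx":0,"ty":75,"tz":0,"rx":0,"ry":0,"rz":0.5,"gripper":146},{"tx":0,"ty":115,"tz":0,"rx":0,"ry":0,"rz":0.5,"gripper":146},{"tx":0,"ty":155,"tz":0,"rx":0,"ry":0,"rz":0.5,"gripper":146},{"tx":0,"ty":195,"tz":0,"rx":0,"ry":0,"rz":0.5,"gripper":146},{"tx":0,"ty":235,"tz":0,"rx":0,"ry":0,"rz":0.5,"gripper":146},{"tx":1,"ty":270,"tz":0,"rx":0,"ry":0,"rz":0.5,"gripper":146},{"tx":1,"ty":295,"tz":20,"rx":0,"ry":0,"rz":0.5,"gripper":146},{"tx":1,"ty":303,"tz":55,"rx":0,"ry":0,"rz":0.5,"gripper":146},{"tx":1,"ty":303,"tz":85,"rx":0,"ry":0,"rz":0.5,"gripper":146},{"tx":1,"ty":303,"tz":85,"rx":0,"ry":0,"rz":0.5,"gripper":146},{"tx":1,"ty":303,"tz":85,"rx":0,"ry":0,"rz":0.5,"gripper":146}]'; python3 -m handwheel '[{"tx":0,"ty":0,"tz":0,"rx":0,"ry":0,"rz":0,"gripper":146},{"tx":0,"ty":0,"tz":0,"rx":0,"ry":0,"rz":0,"gripper":146}]'
python3 - <<'E'
from h import *
totool([.4842,-.0825,.068],62.3)
E
```

```text
time: 24.63
tool_pos: [0.4818, -0.0787, 0.1491]
eef_rot: [0.236, 0.972, 0.0, -0.002]
contact_force: [-0.5, 0.2, 0.4]
gripper_width: 0.429
grip_force: 0.0
time: 24.8
tool_pos: [0.4853, -0.0813, 0.1529]
eef_rot: [0.238, 0.971, -0.0, 0.002]
contact_force: [-0.3, -0.4, 0.8]
gripper_width: 0.426
grip_force: 0.0
t 24.8 pos [ 0.4853 -0.0813  0.1529] yaw_y 62.5 tilt 0.26 q6 [-0.34 -1.43]
shift [ 0.8 -1.6 84.9]
rz 0.2
```

```bash
python3 -m handwheel '[{"tx":1,"ty":-1,"tz":20,"rx":0,"ry":0,"rz":0,"gripper":146},{"tx":1,"ty":-1,"tz":40,"rx":0,"ry":0,"rz":0,"gripper":146},{"tx":1,"ty":-1,"tz":60,"rx":0,"ry":0,"rz":0,"gripper":146},{"tx":1,"ty":-1,"tz":75,"rx":0,"ry":0,"rz":0,"gripper":146},{"tx":1,"ty":-1,"tz":83,"rx":0,"ry":0,"rz":0,"gripper":146},{"tx":1,"ty":-1,"tz":84,"rx":0,"ry":0,"rz":0,"gripper":146},{"tx":1,"ty":-1,"tz":84,"rx":0,"ry":0,"rz":0,"gripper":146}]'; python3 -m handwheel '[{"tx":0,"ty":0,"tz":0,"rx":0,"ry":0,"rz":0,"gripper":255},{"tx":0,"ty":0,"tz":0,"rx":0,"ry":0,"rz":0,"gripper":255},{"tx":0,"ty":0,"tz":0,"rx":0,"ry":0,"rz":0,"gripper":255},{"tx":0,"ty":0,"tz":0,"rx":0,"ry":0,"rz":0,"gripper":255},{"tx":0,"ty":0,"tz":0,"rx":0,"ry":0,"rz":0,"gripper":255},{"tx":0,"ty":0,"tz":0,"rx":0,"ry":0,"rz":0,"gripper":255},{"tx":0,"ty":0,"tz":0,"rx":0,"ry":0,"rz":0,"gripper":255},{"tx":0,"ty":0,"tz":0,"rx":0,"ry":0,"rz":0,"gripper":255},{"tx":0,"ty":0,"tz":0,"rx":0,"ry":0,"rz":0,"gripper":255},{"tx":0,"ty":0,"tz":0,"rx":0,"ry":0,"rz":0,"gripper":255}]' 30
python3 - <<'E'
from h import *
totool([.4842,-.0825,.068],62.3)
E
python3 -m handwheel '[{"tx":0,"ty":0,"tz":-10,"rx":0,"ry":0,"rz":0,"gripper":255},{"tx":0,"ty":0,"tz":-30,"rx":0,"ry":0,"rz":0,"gripper":255},{"tx":0,"ty":0,"tz":-60,"rx":0,"ry":0,"rz":0,"gripper":255},{"tx":0,"ty":0,"tz":-90,"rx":0,"ry":0,"rz":0,"gripper":255},{"tx":0,"ty":0,"tz":-120,"rx":0,"ry":0,"rz":0,"gripper":255},{"tx":0,"ty":0,"tz":-150,"rx":0,"ry":0,"rz":0,"gripper":255},{"tx":0,"ty":0,"tz":-175,"rx":0,"ry":0,"rz":0,"gripper":255},{"tx":0,"ty":0,"tz":-185,"rx":0,"ry":0,"rz":0,"gripper":255},{"tx":0,"ty":0,"tz":-185,"rx":0,"ry":0,"rz":0,"gripper":255},{"tx":0,"ty":0,"tz":-185,"rx":0,"ry":0,"rz":0,"gripper":255}]'
python3 - <<'E'
from h import *
a=np.radians(130); totool([.4975+.041*np.cos(a),.0997+.041*np.sin(a),.26],130)
E
```

```text
time: 25.38
tool_pos: [0.4832, -0.0818, 0.0675]
eef_rot: [0.238, 0.971, -0.0, 0.001]
contact_force: [0.0, -0.1, -0.1]
gripper_width: 0.426
grip_force: 0.0
time: 26.22
tool_pos: [0.4828, -0.0811, 0.0669]
eef_rot: [0.238, 0.971, 0.0, 0.0]
contact_force: [0.1, 1.3, 5.7]
gripper_width: 0.107
grip_force: 30.0
t 26.22 pos [ 0.4828 -0.0811  0.0669] yaw_y 62.5 tilt 0.05 q6 [-0.34 -1.44]
shift [-1.9 -0.6 -1.1]
rz 0.2
time: 27.05
tool_pos: [0.4819, -0.0812, 0.2506]
eef_rot: [0.238, 0.971, -0.0, -0.0]
contact_force: [0.4, 0.3, -1.1]
gripper_width: 0.106
grip_force: 30.0
t 27.05 pos [ 0.4819 -0.0812  0.2506] yaw_y 62.5 tilt 0.05 q6 [-0.34 -1.44]
shift [107.5 183.4  -9.4]
rz -67.5
```

```bash
python3 -m handwheel '[{"tx":5,"ty":8,"tz":-3,"rx":0,"ry":0,"rz":-4,"gripper":255},{"tx":15,"ty":26,"tz":-6,"rx":0,"ry":0,"rz":-10,"gripper":255},{"tx":27,"ty":46,"tz":-9,"rx":0,"ry":0,"rz":-17,"gripper":255},{"tx":40,"ty":68,"tz":-9,"rx":0,"ry":0,"rz":-24,"gripper":255},{"tx":53,"ty":90,"tz":-9,"rx":0,"ry":0,"rz":-31,"gripper":255},{"tx":66,"ty":112,"tz":-9,"rx":0,"ry":0,"rz":-38,"gripper":255},{"tx":78,"ty":133,"tz":-9,"rx":0,"ry":0,"rz":-45,"gripper":255},{"tx":90,"ty":153,"tz":-9,"rx":0,"ry":0,"rz":-52,"gripper":255},{"tx":99,"ty":169,"tz":-9,"rx":0,"ry":0,"rz":-59,"gripper":255},{"tx":105,"ty":179,"tz":-9,"rx":0,"ry":0,"rz":-65,"gripper":255},{"tx":107,"ty":183,"tz":-9,"rx":0,"ry":0,"rz":-67.5,"gripper":255},{"tx":107,"ty":183,"tz":-9,"rx":0,"ry":0,"rz":-67.5,"gripper":255}]'; python3 -m handwheel '[{"tx":0,"ty":0,"tz":0,"rx":0,"ry":0,"rz":0,"gripper":255},{"tx":0,"ty":0,"tz":25,"rx":0,"ry":0,"rz":0,"gripper":255},{"tx":0,"ty":0,"tz":50,"rx":0,"ry":0,"rz":0,"gripper":255},{"tx":0,"ty":0,"tz":70,"rx":0,"ry":0,"rz":0,"gripper":255},{"tx":0,"ty":0,"tz":75,"rx":0,"ry":0,"rz":0,"gripper":255},{"tx":0,"ty":0,"tz":75,"rx":0,"ry":0,"rz":0,"gripper":255},{"tx":0,"ty":0,"tz":75,"rx":0,"ry":0,"rz":0,"gripper":255}]'
python3 - <<'E'
from h import *
a=np.radians(130); totool([.4975+.041*np.cos(a),.0997+.041*np.sin(a),.0835],130)
E
```

```text
time: 28.05
tool_pos: [0.4699, 0.1314, 0.2572]
eef_rot: [-0.343, 0.939, 0.001, -0.003]
contact_force: [0.8, 0.0, -1.3]
gripper_width: 0.108
grip_force: 30.0
time: 28.63
tool_pos: [0.472, 0.1301, 0.1855]
eef_rot: [-0.342, 0.94, -0.0, -0.0]
contact_force: [-0.6, 0.3, -0.3]
gripper_width: 0.107
grip_force: 30.0
t 28.63 pos [0.472  0.1301 0.1855] yaw_y 129.9 tilt 0.03 q6 [ 0.09 -2.18]
shift [-1.00e-01  1.30e+00  1.02e+02]
rz -0.1
```

```bash
python3 -m handwheel '[{"tx":0,"ty":1,"tz":20,"rx":0,"ry":0,"rz":0,"gripper":255},{"tx":0,"ty":1,"tz":40,"rx":0,"ry":0,"rz":0,"gripper":255},{"tx":0,"ty":1,"tz":60,"rx":0,"ry":0,"rz":0,"gripper":255},{"tx":0,"ty":1,"tz":78,"rx":0,"ry":0,"rz":0,"gripper":255},{"tx":0,"ty":1,"tz":90,"rx":0,"ry":0,"rz":0,"gripper":255},{"tx":0,"ty":1,"tz":97,"rx":0,"ry":0,"rz":0,"gripper":255},{"tx":0,"ty":1,"tz":101,"rx":0,"ry":0,"rz":0,"gripper":255},{"tx":0,"ty":1,"tz":102.5,"rx":0,"ry":0,"rz":0,"gripper":255},{"tx":0,"ty":1,"tz":102.5,"rx":0,"ry":0,"rz":0,"gripper":255},{"tx":0,"ty":1,"tz":102.5,"rx":0,"ry":0,"rz":0,"gripper":255}]'
python3 - <<'E'
from h import *
a=np.radians(130); totool([.4975+.041*np.cos(a),.0997+.041*np.sin(a),.0835],130)
E
```

```text
time: 29.47
tool_pos: [0.4723, 0.1314, 0.0841]
eef_rot: [-0.342, 0.94, -0.0, 0.001]
contact_force: [0.6, -0.1, -0.6]
gripper_width: 0.106
grip_force: 30.0
t 29.47 pos [0.4723 0.1314 0.0841] yaw_y 130.0 tilt 0.13 q6 [ 0.09 -2.17]
shift [1.  0.5 0.6]
rz 0.0
```

```bash
python3 -m handwheel '[{"tx":0,"ty":0,"tz":1.5,"rx":0,"ry":0,"rz":0,"gripper":255},{"tx":0,"ty":0,"tz":1.5,"rx":0,"ry":0,"rz":0,"gripper":195},{"tx":0,"ty":0,"tz":1.5,"rx":0,"ry":0,"rz":0,"gripper":195},{"tx":0,"ty":0,"tz":1.5,"rx":0,"ry":0,"rz":0,"gripper":195},{"tx":0,"ty":0,"tz":1.5,"rx":0,"ry":0,"rz":0,"gripper":195},{"tx":0,"ty":0,"tz":-15,"rx":0,"ry":0,"rz":0,"gripper":195},{"tx":0,"ty":0,"tz":-45,"rx":0,"ry":0,"rz":0,"gripper":195},{"tx":0,"ty":0,"tz":-80,"rx":0,"ry":0,"rz":0,"gripper":146},{"tx":0,"ty":0,"tz":-115,"rx":0,"ry":0,"rz":0,"gripper":146},{"tx":0,"ty":0,"tz":-150,"rx":0,"ry":0,"rz":0,"gripper":146},{"tx":0,"ty":0,"tz":-150,"rx":0,"ry":0,"rz":0,"gripper":146}]'; python3 -m handwheel '[{"tx":32,"ty":-24,"tz":0,"rx":0,"ry":0,"rz":7,"gripper":146},{"tx":64,"ty":-47,"tz":0,"rx":0,"ry":0,"rz":14,"gripper":146},{"tx":96,"ty":-70,"tz":0,"rx":0,"ry":0,"rz":21,"gripper":146},{"tx":128,"ty":-93,"tz":0,"rx":0,"ry":0,"rz":28,"gripper":146},{"tx":160,"ty":-116,"tz":0,"rx":0,"ry":0,"rz":35,"gripper":146},{"tx":192,"ty":-139,"tz":0,"rx":0,"ry":0,"rz":42,"gripper":146},{"tx":224,"ty":-162,"tz":0,"rx":0,"ry":0,"rz":49,"gripper":146},{"tx":256,"ty":-185,"tz":0,"rx":0,"ry":0,"rz":56,"gripper":146},{"tx":288,"ty":-208,"tz":0,"rx":0,"ry":0,"rz":63,"gripper":146},{"tx":320,"ty":-231,"tz":0,"rx":0,"ry":0,"rz":70,"gripper":146},{"tx":352,"ty":-254,"tz":0,"rx":0,"ry":0,"rz":77,"gripper":146},{"tx":384,"ty":-277,"tz":0,"rx":0,"ry":0,"rz":84,"gripper":146}]'
python3 - <<'E'
from h import *
totool([.33,-.42,.235],-30)
E
```

```text
time: 30.38
tool_pos: [0.4761, 0.1318, 0.2412]
eef_rot: [-0.342, 0.94, -0.002, 0.007]
contact_force: [1.3, 0.0, 0.8]
gripper_width: 0.428
grip_force: 0.0
time: 31.38
tool_pos: [0.3542, -0.3294, 0.2325]
eef_rot: [0.377, 0.926, 0.0, -0.0]
contact_force: [1.9, -0.0, 0.8]
gripper_width: 0.426
grip_force: 0.0
t 31.38 pos [ 0.3542 -0.3294  0.2325] yaw_y 45.6 tilt 0.02 q6 [-0.93 -1.73]
shift [-46.  -81.7  -2.6]
rz 75.6
```

```bash
python3 -m handwheel '[{"tx":-15,"ty":-25,"tz":0,"rx":0,"ry":0,"rz":7,"gripper":146},{"tx":-30,"ty":-50,"tz":0,"rx":0,"ry":0,"rz":14,"gripper":146},{"tx":-46,"ty":-82,"tz":0,"rx":0,"ry":0,"rz":21,"gripper":146},{"tx":-46,"ty":-82,"tz":0,"rx":0,"ry":0,"rz":28,"gripper":146},{"tx":-46,"ty":-82,"tz":0,"rx":0,"ry":0,"rz":35,"gripper":146},{"tx":-46,"ty":-82,"tz":0,"rx":0,"ry":0,"rz":42,"gripper":146},{"tx":-46,"ty":-82,"tz":0,"rx":0,"ry":0,"rz":49,"gripper":146},{"tx":-46,"ty":-82,"tz":0,"rx":0,"ry":0,"rz":56,"gripper":146},{"tx":-46,"ty":-82,"tz":0,"rx":0,"ry":0,"rz":63,"gripper":146},{"tx":-46,"ty":-82,"tz":0,"rx":0,"ry":0,"rz":70,"gripper":146},{"tx":-46,"ty":-82,"tz":0,"rx":0,"ry":0,"rz":77,"gripper":146},{"tx":-46,"ty":-82,"tz":0,"rx":0,"ry":0,"rz":84,"gripper":146}]';python3 - <<'E'
from h import *
from plant import viewer
a=viewer.get_image("top")["frame"][:,:,::-1]; b=viewer.get_image("side")["frame"][:,:,::-1]
r=lambda f,x0,y0,x1,y1,s:cv2.resize(f[y0:y1,x0:x1],None,fx=s,fy=s,interpolation=cv2.INTER_CUBIC)
cv2.imwrite("pics/m8.png",np.hstack([r(a,195,205,255,275,6),r(a,345,250,405,320,6)]))
cv2.imwrite("pics/full8.png",a); cv2.imwrite("pics/side8.png",b)
totool([.414,-.335,.15],-59)
E
```

```text
time: 32.38
tool_pos: [0.3312, -0.4185, 0.2322]
eef_rot: [0.9, 0.436, -0.0, -0.0]
contact_force: [0.0, -0.4, 0.2]
gripper_width: 0.426
grip_force: 0.0
t 32.48 pos [ 0.3312 -0.4185  0.2322] yaw_y -38.0 tilt 0.05 q6 [-1.06 -0.4 ]
shift [116.7  14.   82.3]
rz 21.0
```

View pics/m8.png

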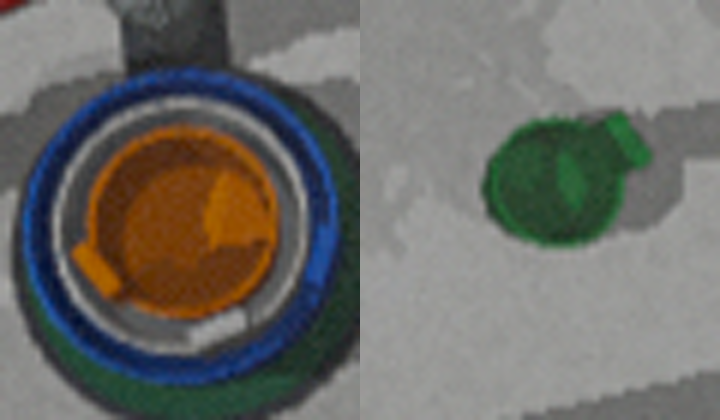

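Orange sits well nested, its rim centre at crop (184,221). Green's rim centre is at full-image (378,280.2) and its tab top at (389.7,273.3).

Run:
```python
from h import *
print("orange c",atz("top",(195+184/6,205+221.5/6),.077))
c=atz("top",(378,280.2),.054); t=atz("top",(389.7,273.3),.095); d=t-c
az=np.degrees(np.arctan2(d[1],d[0])); print(c,t,az,np.hypot(*d[:2]))
m=(c[:2]+.028*d[:2]/np.hypot(*d[:2])+t[:2])/2
totool([*m,.15],az); print(m)
```

```text
orange c [0.4996 0.0988 0.077 ]
[ 0.3981 -0.3058  0.054 ] [ 0.4132 -0.3284  0.095 ] -56.25146741317633 0.027180323765547763
t 32.48 pos [ 0.3312 -0.4185  0.2322] yaw_y -38.0 tilt 0.05 q6 [-1.06 -0.4 ]
shift [121.3   9.7  82.3]
rz 18.3
[ 0.41342769 -0.32874077]
```

```bash
python3 -m handwheel '[{"tx":25,"ty":2,"tz":0,"rx":0,"ry":0,"rz":5,"gripper":146},{"tx":55,"ty":4,"tz":0,"rx":0,"ry":0,"rz":10,"gripper":146},{"tx":85,"ty":6,"tz":0,"rx":0,"ry":0,"rz":15,"gripper":146},{"tx":110,"ty":9,"tz":10,"rx":0,"ry":0,"rz":18,"gripper":146},{"tx":121,"ty":10,"tz":40,"rx":0,"ry":0,"rz":18,"gripper":146},{"tx":121,"ty":10,"tz":70,"rx":0,"ry":0,"rz":18,"gripper":146},{"tx":121,"ty":10,"tz":82,"rx":0,"ry":0,"rz":18,"gripper":146},{"tx":121,"ty":10,"tz":82,"rx":0,"ry":0,"rz":18,"gripper":146},{"tx":121,"ty":10,"tz":82,"rx":0,"ry":0,"rz":18,"gripper":146},{"tx":121,"ty":10,"tz":82,"rx":0,"ry":0,"rz":18,"gripper":146}]'
python3 - <<'E'
from h import *
totool([.4134,-.3288,.061],-56.2)
E
```

```text
time: 33.32
tool_pos: [0.4144, -0.3309, 0.1525]
eef_rot: [0.956, 0.293, 0.001, 0.001]
contact_force: [0.2, 0.9, 0.3]
gripper_width: 0.428
grip_force: 0.0
t 33.32 pos [ 0.4144 -0.3309  0.1525] yaw_y -56.0 tilt 0.16 q6 [-0.84  0.14]
shift [ 0.3 -2.5 91.5]
rz 0.2
```

```bash
python3 -m handwheel '[{"tx":0,"ty":-2,"tz":20,"rx":0,"ry":0,"rz":0,"gripper":146},{"tx":0,"ty":-2,"tz":40,"rx":0,"ry":0,"rz":0,"gripper":146},{"tx":0,"ty":-2,"tz":60,"rx":0,"ry":0,"rz":0,"gripper":146},{"tx":0,"ty":-2,"tz":78,"rx":0,"ry":0,"rz":0,"gripper":146},{"tx":0,"ty":-2,"tz":88,"rx":0,"ry":0,"rz":0,"gripper":146},{"tx":0,"ty":-2,"tz":91,"rx":0,"ry":0,"rz":0,"gripper":146},{"tx":0,"ty":-2,"tz":91,"rx":0,"ry":0,"rz":0,"gripper":146}]'; python3 -m handwheel '[{"tx":0,"ty":0,"tz":0,"rx":0,"ry":0,"rz":0,"gripper":255},{"tx":0,"ty":0,"tz":0,"rx":0,"ry":0,"rz":0,"gripper":255},{"tx":0,"ty":0,"tz":0,"rx":0,"ry":0,"rz":0,"gripper":255},{"tx":0,"ty":0,"tz":0,"rx":0,"ry":0,"rz":0,"gripper":255},{"tx":0,"ty":0,"tz":0,"rx":0,"ry":0,"rz":0,"gripper":255},{"tx":0,"ty":0,"tz":0,"rx":0,"ry":0,"rz":0,"gripper":255},{"tx":0,"ty":0,"tz":0,"rx":0,"ry":0,"rz":0,"gripper":255},{"tx":0,"ty":0,"tz":0,"rx":0,"ry":0,"rz":0,"gripper":255},{"tx":0,"ty":0,"tz":0,"rx":0,"ry":0,"rz":0,"gripper":255},{"tx":0,"ty":0,"tz":0,"rx":0,"ry":0,"rz":0,"gripper":255}]' 30
python3 - <<'E'
from h import *
totool([.4134,-.3288,.061],-56.2)
E
python3 -m handwheel '[{"tx":0,"ty":0,"tz":-10,"rx":0,"ry":0,"rz":0,"gripper":255},{"tx":0,"ty":0,"tz":-30,"rx":0,"ry":0,"rz":0,"gripper":255},{"tx":0,"ty":0,"tz":-60,"rx":0,"ry":0,"rz":0,"gripper":255},{"tx":0,"ty":0,"tz":-90,"rx":0,"ry":0,"rz":0,"gripper":255},{"tx":0,"ty":0,"tz":-120,"rx":0,"ry":0,"rz":0,"gripper":255},{"tx":0,"ty":0,"tz":-150,"rx":0,"ry":0,"rz":0,"gripper":255},{"tx":0,"ty":0,"tz":-175,"rx":0,"ry":0,"rz":0,"gripper":255},{"tx":0,"ty":0,"tz":-185,"rx":0,"ry":0,"rz":0,"gripper":255},{"tx":0,"ty":0,"tz":-185,"rx":0,"ry":0,"rz":0,"gripper":255},{"tx":0,"ty":0,"tz":-185,"rx":0,"ry":0,"rz":0,"gripper":255}]'
python3 - <<'E'
from h import *
a=np.radians(-56); totool([.4980+.028*np.cos(a),.0995+.028*np.sin(a),.25],-56)
E
```

```text
time: 33.9
tool_pos: [0.4128, -0.3285, 0.0604]
eef_rot: [0.956, 0.292, 0.0, 0.0]
contact_force: [-0.4, -0.2, 0.6]
gripper_width: 0.428
grip_force: 0.0
time: 34.73
tool_pos: [0.4129, -0.3281, 0.0603]
eef_rot: [0.956, 0.293, 0.0, 0.0]
contact_force: [0.2, -0.4, 3.1]
gripper_width: 0.105
grip_force: 30.0
t 34.73 pos [ 0.4129 -0.3281  0.0603] yaw_y -56.0 tilt 0.05 q6 [-0.84  0.14]
shift [ 0.   0.8 -0.7]
rz 0.2
time: 35.57
tool_pos: [0.4123, -0.3275, 0.2442]
eef_rot: [0.956, 0.293, -0.0, -0.0]
contact_force: [-0.1, 1.1, -1.9]
gripper_width: 0.109
grip_force: 30.0
t 35.57 pos [ 0.4123 -0.3275  0.2442] yaw_y -56.0 tilt 0.05 q6 [-0.84  0.14]
shift [ 309.9 -277.9   -5.6]
rz 0.0
```

```bash
python3 -m handwheel '[{"tx":12,"ty":-11,"tz":-5,"rx":0,"ry":0,"rz":0,"gripper":255},{"tx":40,"ty":-36,"tz":-5,"rx":0,"ry":0,"rz":0,"gripper":255},{"tx":70,"ty":-63,"tz":-5,"rx":0,"ry":0,"rz":0,"gripper":255},{"tx":100,"ty":-90,"tz":-5,"rx":0,"ry":0,"rz":0,"gripper":255},{"tx":130,"ty":-117,"tz":-5,"rx":0,"ry":0,"rz":0,"gripper":255},{"tx":160,"ty":-144,"tz":-5,"rx":0,"ry":0,"rz":0,"gripper":255},{"tx":190,"ty":-170,"tz":-5,"rx":0,"ry":0,"rz":0,"gripper":255},{"tx":220,"ty":-197,"tz":-5,"rx":0,"ry":0,"rz":0,"gripper":255},{"tx":250,"ty":-224,"tz":-5,"rx":0,"ry":0,"rz":0,"gripper":255},{"tx":280,"ty":-251,"tz":-5,"rx":0,"ry":0,"rz":0,"gripper":255},{"tx":300,"ty":-269,"tz":-5,"rx":0,"ry":0,"rz":0,"gripper":255},{"tx":310,"ty":-278,"tz":-5,"rx":0,"ry":0,"rz":0,"gripper":255}]'; python3 -m handwheel '[{"tx":0,"ty":0,"tz":0,"rx":0,"ry":0,"rz":0,"gripper":255},{"tx":0,"ty":0,"tz":25,"rx":0,"ry":0,"rz":0,"gripper":255},{"tx":0,"ty":0,"tz":50,"rx":0,"ry":0,"rz":0,"gripper":255},{"tx":0,"ty":0,"tz":65,"rx":0,"ry":0,"rz":0,"gripper":255},{"tx":0,"ty":0,"tz":70,"rx":0,"ry":0,"rz":0,"gripper":255},{"tx":0,"ty":0,"tz":70,"rx":0,"ry":0,"rz":0,"gripper":255},{"tx":0,"ty":0,"tz":70,"rx":0,"ry":0,"rz":0,"gripper":255}]'
python3 - <<'E'
from h import *
a=np.radians(-56); totool([.4980+.028*np.cos(a),.0995+.028*np.sin(a),.0815],-56)
E
```

```text
time: 36.57
tool_pos: [0.5123, 0.0796, 0.2465]
eef_rot: [0.956, 0.294, -0.003, -0.002]
contact_force: [0.4, 0.2, -1.6]
gripper_width: 0.104
grip_force: 30.0
time: 37.15
tool_pos: [0.5137, 0.0753, 0.1794]
eef_rot: [0.956, 0.292, -0.001, -0.0]
contact_force: [-0.3, 0.4, -0.6]
gripper_width: 0.104
grip_force: 30.0
t 37.15 pos [0.5137 0.0753 0.1794] yaw_y -56.0 tilt 0.08 q6 [-0.02  0.96]
shift [ 0.6 -0.8 97.9]
rz -0.0
```

```bash
python3 -m handwheel '[{"tx":0,"ty":0,"tz":20,"rx":0,"ry":0,"rz":0,"gripper":255},{"tx":0,"ty":0,"tz":40,"rx":0,"ry":0,"rz":0,"gripper":255},{"tx":0,"ty":0,"tz":60,"rx":0,"ry":0,"rz":0,"gripper":255},{"tx":0,"ty":0,"tz":76,"rx":0,"ry":0,"rz":0,"gripper":255},{"tx":0,"ty":0,"tz":87,"rx":0,"ry":0,"rz":0,"gripper":255},{"tx":0,"ty":0,"tz":93,"rx":0,"ry":0,"rz":0,"gripper":255},{"tx":0,"ty":0,"tz":97,"rx":0,"ry":0,"rz":0,"gripper":255},{"tx":0,"ty":0,"tz":98.5,"rx":0,"ry":0,"rz":0,"gripper":255},{"tx":0,"ty":0,"tz":98.5,"rx":0,"ry":0,"rz":0,"gripper":255},{"tx":0,"ty":0,"tz":98.5,"rx":0,"ry":0,"rz":0,"gripper":255}]';  python3 - <<'E'
from h import *
a=np.radians(-56); totool([.4980+.028*np.cos(a),.0995+.028*np.sin(a),.0815],-56)
E
python3 -m handwheel '[{"tx":0,"ty":0,"tz":1.5,"rx":0,"ry":0,"rz":0,"gripper":255},{"tx":0,"ty":0,"tz":1.5,"rx":0,"ry":0,"rz":0,"gripper":195},{"tx":0,"ty":0,"tz":1.5,"rx":0,"ry":0,"rz":0,"gripper":195},{"tx":0,"ty":0,"tz":1.5,"rx":0,"ry":0,"rz":0,"gripper":195},{"tx":0,"ty":0,"tz":1.5,"rx":0,"ry":0,"rz":0,"gripper":195},{"tx":0,"ty":0,"tz":-15,"rx":0,"ry":0,"rz":0,"gripper":195},{"tx":0,"ty":0,"tz":-45,"rx":0,"ry":0,"rz":0,"gripper":195},{"tx":0,"ty":0,"tz":-80,"rx":0,"ry":0,"rz":0,"gripper":100},{"tx":0,"ty":0,"tz":-115,"rx":0,"ry":0,"rz":0,"gripper":100},{"tx":0,"ty":0,"tz":-150,"rx":0,"ry":0,"rz":0,"gripper":100},{"tx":0,"ty":0,"tz":-180,"rx":0,"ry":0,"rz":0,"gripper":100},{"tx":0,"ty":0,"tz":-210,"rx":0,"ry":0,"rz":0,"gripper":100}]'
python3 - <<'E'
from h import *
totool([.539,.280,.30],21.8)
E
```

```text
time: 37.98
tool_pos: [0.5149, 0.076, 0.0824]
eef_rot: [0.956, 0.293, 0.001, 0.0]
contact_force: [0.2, -0.3, -0.0]
gripper_width: 0.108
grip_force: 30.0
t 37.98 pos [0.5149 0.076  0.0824] yaw_y -56.0 tilt 0.11 q6 [-0.02  0.96]
shift [-0.9 -0.9  0.9]
rz 0.0
time: 38.98
tool_pos: [0.5139, 0.0761, 0.2934]
eef_rot: [0.956, 0.293, 0.001, 0.0]
contact_force: [-0.1, 0.7, 0.1]
gripper_width: 0.554
grip_force: 0.0
t 38.98 pos [0.5139 0.0761 0.2934] yaw_y -56.0 tilt 0.06 q6 [-0.02  0.96]
shift [ 134.9 -155.    -6.5]
rz -77.8
```

```bash
python3 -m handwheel '[{"tx":12,"ty":-14,"tz":-6,"rx":0,"ry":0,"rz":-6,"gripper":70},{"tx":25,"ty":-29,"tz":-6,"rx":0,"ry":0,"rz":-13,"gripper":70},{"tx":38,"ty":-44,"tz":-6,"rx":0,"ry":0,"rz":-20,"gripper":70},{"tx":51,"ty":-59,"tz":-6,"rx":0,"ry":0,"rz":-27,"gripper":70},{"tx":64,"ty":-74,"tz":-6,"rx":0,"ry":0,"rz":-34,"gripper":70},{"tx":77,"ty":-89,"tz":-6,"rx":0,"ry":0,"rz":-41,"gripper":70},{"tx":90,"ty":-104,"tz":-6,"rx":0,"ry":0,"rz":-48,"gripper":70},{"tx":103,"ty":-119,"tz":-6,"rx":0,"ry":0,"rz":-55,"gripper":70},{"tx":116,"ty":-134,"tz":-6,"rx":0,"ry":0,"rz":-62,"gripper":70},{"tx":128,"ty":-147,"tz":-6,"rx":0,"ry":0,"rz":-69,"gripper":70},{"tx":135,"ty":-155,"tz":-6,"rx":0,"ry":0,"rz":-75,"gripper":70},{"tx":135,"ty":-155,"tz":-6,"rx":0,"ry":0,"rz":-77.8,"gripper":70}]'
python3 - <<'E'
from h import *
from plant import viewer
a=viewer.get_image("top")["frame"][:,:,::-1]; b=viewer.get_image("side")["frame"][:,:,::-1]
r=lambda f,x0,y0,x1,y1,s:cv2.resize(f[y0:y1,x0:x1],None,fx=s,fy=s,interpolation=cv2.INTER_CUBIC)
cv2.imwrite("pics/m9.png",np.hstack([r(a,135,190,265,290,3),r(b,170,225,300,325,3)]))
totool([.5385,.281,.177],21.8)
E
```

```text
time: 39.98
tool_pos: [0.5389, 0.2822, 0.2968]
eef_rot: [0.558, 0.83, 0.0, -0.001]
contact_force: [-0.1, -0.7, 0.9]
gripper_width: 0.725
grip_force: 0.0
t 40.08 pos [0.5389 0.2806 0.2969] yaw_y 21.9 tilt 0.05 q6 [ 0.34 -0.04]
shift [ 6.000e-01 -1.000e-01  1.199e+02]
rz 0.1
```

View pics/m9.png

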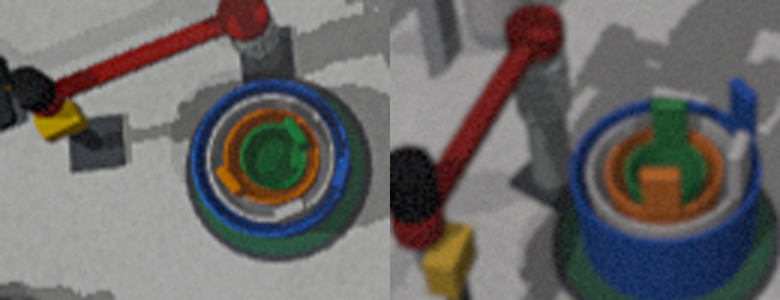

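All four cups are nested and upright, and the bar is still latched. I'll grip the lowered knob.

```bash
python3 -m handwheel '[{"tx":0,"ty":0,"tz":30,"rx":0,"ry":0,"rz":0,"gripper":70},{"tx":0,"ty":0,"tz":60,"rx":0,"ry":0,"rz":0,"gripper":70},{"tx":0,"ty":0,"tz":85,"rx":0,"ry":0,"rz":0,"gripper":70},{"tx":0,"ty":0,"tz":105,"rx":0,"ry":0,"rz":0,"gripper":70},{"tx":0,"ty":0,"tz":116,"rx":0,"ry":0,"rz":0,"gripper":70},{"tx":0,"ty":0,"tz":119,"rx":0,"ry":0,"rz":0,"gripper":70},{"tx":0,"ty":0,"tz":119,"rx":0,"ry":0,"rz":0,"gripper":70}]'; python3 -m handwheel '[{"tx":0,"ty":0,"tz":0,"rx":0,"ry":0,"rz":0,"gripper":230},{"tx":0,"ty":0,"tz":0,"rx":0,"ry":0,"rz":0,"gripper":230},{"tx":0,"ty":0,"tz":0,"rx":0,"ry":0,"rz":0,"gripper":230},{"tx":0,"ty":0,"tz":0,"rx":0,"ry":0,"rz":0,"gripper":230},{"tx":0,"ty":0,"tz":0,"rx":0,"ry":0,"rz":0,"gripper":230},{"tx":0,"ty":0,"tz":0,"rx":0,"ry":0,"rz":0,"gripper":230},{"tx":0,"ty":0,"tz":0,"rx":0,"ry":0,"rz":0,"gripper":230},{"tx":0,"ty":0,"tz":0,"rx":0,"ry":0,"rz":0,"gripper":230},{"tx":0,"ty":0,"tz":0,"rx":0,"ry":0,"rz":0,"gripper":230}]' 40
python3 - <<'E'
from h import *
totool([.5385,.281,.177],21.8)
arc(74.5,79,3)
E
```

```text
time: 40.67
tool_pos: [0.5389, 0.2796, 0.1779]
eef_rot: [0.561, 0.828, -0.001, -0.0]
contact_force: [0.5, -0.3, 0.1]
gripper_width: 0.723
grip_force: 0.0
time: 41.42
tool_pos: [0.5397, 0.2802, 0.179]
eef_rot: [0.56, 0.828, 0.001, 0.0]
contact_force: [-0.3, -0.4, 2.7]
gripper_width: 0.355
grip_force: 40.0
t 41.42 pos [0.5397 0.2802 0.179 ] yaw_y 21.8 tilt 0.07 q6 [ 0.34 -0.04]
shift [ 1.2 -0.8  2. ]
rz 0.0
76.0 [-0.  5.] 1.5
77.5 [-0.  9.] 3.0
79.0 [-0. 14.] 4.5
```

Gripped. I'll wind it slightly to 79° to free the bolt, then pull up 30 mm.

```bash
python3 -m handwheel '[{"tx":0,"ty":5,"tz":0,"rx":0,"ry":0,"rz":1.5,"gripper":230},{"tx":0,"ty":9,"tz":0,"rx":0,"ry":0,"rz":3,"gripper":230},{"tx":0,"ty":14,"tz":0,"rx":0,"ry":0,"rz":4.5,"gripper":230},{"tx":0,"ty":14,"tz":0,"rx":0,"ry":0,"rz":4.5,"gripper":230},{"tx":0,"ty":14,"tz":-6,"rx":0,"ry":0,"rz":4.5,"gripper":230},{"tx":0,"ty":14,"tz":-12,"rx":0,"ry":0,"rz":4.5,"gripper":230},{"tx":0,"ty":14,"tz":-18,"rx":0,"ry":0,"rz":4.5,"gripper":230},{"tx":0,"ty":14,"tz":-24,"rx":0,"ry":0,"rz":4.5,"gripper":230},{"tx":0,"ty":14,"tz":-29,"rx":0,"ry":0,"rz":4.5,"gripper":230},{"tx":0,"ty":14,"tz":-31,"rx":0,"ry":0,"rz":4.5,"gripper":230},{"tx":0,"ty":14,"tz":-31,"rx":0,"ry":0,"rz":4.5,"gripper":230}]'
python3 - <<'E'
from h import *
totool([.552,.2855,.207],18)
arc(79,40,12)
E
```

```text
time: 42.33
tool_pos: [0.5516, 0.2847, 0.2091]
eef_rot: [0.593, 0.805, -0.001, -0.0]
contact_force: [-3.5, -3.9, -4.6]
gripper_width: 0.354
grip_force: 40.0
t 42.33 pos [0.5516 0.2847 0.2091] yaw_y 17.3 tilt 0.11 q6 [0.34 0.04]
shift [0.6 0.6 2.1]
rz -0.7
75.8 [ -0. -10.] -3.2
72.5 [ -1. -20.] -6.5
69.2 [ -3. -30.] -9.8
66.0 [ -5. -40.] -13.0
62.8 [ -8. -50.] -16.2
59.5 [-11. -60.] -19.5
56.2 [-15. -69.] -22.8
53.0 [-19. -79.] -26.0
49.8 [-24. -88.] -29.2
46.5 [-29. -96.] -32.5
43.2 [ -35. -105.] -35.8
40.0 [ -41. -113.] -39.0
```

```bash
python3 -m handwheel '[{"tx":0,"ty":-6,"tz":0,"rx":0,"ry":0,"rz":-2,"gripper":230},{"tx":0,"ty":-12,"tz":0,"rx":0,"ry":0,"rz":-4,"gripper":230},{"tx":-1,"ty":-19,"tz":0,"rx":0,"ry":0,"rz":-6.2,"gripper":230},{"tx":-2,"ty":-26,"tz":0,"rx":0,"ry":0,"rz":-8.5,"gripper":230},{"tx":-3,"ty":-33,"tz":0,"rx":0,"ry":0,"rz":-10.8,"gripper":230},{"tx":-5,"ty":-40,"tz":0,"rx":0,"ry":0,"rz":-13,"gripper":230},{"tx":-7,"ty":-47,"tz":0,"rx":0,"ry":0,"rz":-15.2,"gripper":230},{"tx":-9,"ty":-53,"tz":0,"rx":0,"ry":0,"rz":-17.3,"gripper":230},{"tx":-11,"ty":-60,"tz":0,"rx":0,"ry":0,"rz":-19.5,"gripper":230},{"tx":-14,"ty":-66,"tz":0,"rx":0,"ry":0,"rz":-21.8,"gripper":230},{"tx":-16,"ty":-73,"tz":0,"rx":0,"ry":0,"rz":-24,"gripper":230},{"tx":-19,"ty":-79,"tz":0,"rx":0,"ry":0,"rz":-26,"gripper":230}]'
python3 - <<'E'
from h import *
from plant import arm
v=arm.observe()["tool_pos"][:2]-[.607,.1142]; print(np.hypot(*v), 180+6.9-np.degrees(np.arctan2(v[1],v[0])))
totool([.552,.2855,.207],44)
arc(53,27,12)
E
```

```text
time: 43.33
tool_pos: [0.4831, 0.2424, 0.2091]
eef_rot: [0.395, 0.919, -0.0, 0.001]
contact_force: [2.2, -5.2, -8.1]
gripper_width: 0.357
grip_force: 40.0
0.17826771530636945 52.89179415300484
t 43.33 pos [0.4831 0.2424 0.2091] yaw_y 43.4 tilt 0.16 q6 [ 0.31 -0.45]
shift [-16.   79.6   2.2]
rz -0.6
50.8 [-0. -7.] -2.2
48.7 [ -1. -14.] -4.3
46.5 [ -1. -20.] -6.5
44.3 [ -2. -27.] -8.7
42.2 [ -3. -34.] -10.8
40.0 [ -5. -40.] -13.0
37.8 [ -7. -47.] -15.2
35.7 [ -9. -54.] -17.3
33.5 [-11. -60.] -19.5
31.3 [-13. -66.] -21.7
29.2 [-16. -73.] -23.8
27.0 [-19. -79.] -26.0
```

```bash
python3 -m handwheel '[{"tx":0,"ty":-7,"tz":0.5,"rx":0,"ry":0,"rz":-2.2,"gripper":230},{"tx":-1,"ty":-14,"tz":0.5,"rx":0,"ry":0,"rz":-4.3,"gripper":230},{"tx":-1,"ty":-20,"tz":0.5,"rx":0,"ry":0,"rz":-6.5,"gripper":230},{"tx":-2,"ty":-27,"tz":0.5,"rx":0,"ry":0,"rz":-8.7,"gripper":230},{"tx":-3,"ty":-34,"tz":0.5,"rx":0,"ry":0,"rz":-10.8,"gripper":230},{"tx":-5,"ty":-40,"tz":0.5,"rx":0,"ry":0,"rz":-13,"gripper":230},{"tx":-7,"ty":-47,"tz":0.5,"rx":0,"ry":0,"rz":-15.2,"gripper":230},{"tx":-9,"ty":-54,"tz":0.5,"rx":0,"ry":0,"rz":-17.3,"gripper":230},{"tx":-11,"ty":-60,"tz":0.5,"rx":0,"ry":0,"rz":-19.5,"gripper":230},{"tx":-13,"ty":-66,"tz":0.5,"rx":0,"ry":0,"rz":-21.7,"gripper":230},{"tx":-16,"ty":-73,"tz":0.5,"rx":0,"ry":0,"rz":-23.8,"gripper":230},{"tx":-19,"ty":-79,"tz":0.5,"rx":0,"ry":0,"rz":-26,"gripper":230}]'
python3 - <<'E'
from h import *
from plant import arm
v=arm.observe()["tool_pos"][:2]-[.607,.1142]; q=180+6.9-np.degrees(np.arctan2(v[1],v[0])); print(np.hypot(*v), q)
totool([.429,.0925,.207],97)
arc(q,0,12)
E
```

```text
time: 44.33
tool_pos: [0.4407, 0.1747, 0.2092]
eef_rot: [0.179, 0.984, 0.0, 0.003]
contact_force: [5.2, -3.6, -10.4]
gripper_width: 0.356
grip_force: 40.0
0.17701316996586577 26.89690830518731
t 44.33 pos [0.4407 0.1747 0.2092] yaw_y 69.4 tilt 0.38 q6 [ 0.2  -1.02]
shift [-18.  -81.1   2.1]
rz -27.6
24.7 [-0. -7.] -2.2
22.4 [ -1. -14.] -4.5
20.2 [ -1. -21.] -6.7
17.9 [ -2. -28.] -9.0
15.7 [ -4. -35.] -11.2
13.4 [ -5. -42.] -13.4
11.2 [ -7. -49.] -15.7
9.0 [ -9. -55.] -17.9
6.7 [-12. -62.] -20.2
4.5 [-14. -68.] -22.4
2.2 [-17. -75.] -24.7
0.0 [-20. -81.] -26.9
```

```bash
python3 -m handwheel '[{"tx":0,"ty":-7,"tz":0.5,"rx":0,"ry":0,"rz":-2.2,"gripper":230},{"tx":0,"ty":-14,"tz":1,"rx":0,"ry":0,"rz":-4.5,"gripper":230},{"tx":0,"ty":-21,"tz":1.5,"rx":0,"ry":0,"rz":-6.7,"gripper":230},{"tx":-1,"ty":-28,"tz":1.5,"rx":0,"ry":0,"rz":-9,"gripper":230},{"tx":-2,"ty":-35,"tz":1.5,"rx":0,"ry":0,"rz":-11.2,"gripper":230},{"tx":-4,"ty":-42,"tz":1.5,"rx":0,"ry":0,"rz":-13.4,"gripper":230},{"tx":-6,"ty":-49,"tz":1.5,"rx":0,"ry":0,"rz":-15.7,"gripper":230},{"tx":-8,"ty":-55,"tz":1.5,"rx":0,"ry":0,"rz":-17.9,"gripper":230},{"tx":-10,"ty":-60,"tz":1.5,"rx":0,"ry":0,"rz":-19.6,"gripper":230},{"tx":-12,"ty":-65,"tz":1.5,"rx":0,"ry":0,"rz":-21.3,"gripper":230},{"tx":-14,"ty":-69,"tz":1.5,"rx":0,"ry":0,"rz":-22.7,"gripper":230},{"tx":-15,"ty":-72,"tz":1.5,"rx":0,"ry":0,"rz":-23.8,"gripper":230}]'
python3 - <<'E'
from h import *
from plant import arm
v=arm.observe()["tool_pos"][:2]-[.607,.1142]; q=180+6.9-np.degrees(np.arctan2(v[1],v[0])); print(np.hypot(*v), q)
totool([.429,.0925,.207],97)
E
```

```text
time: 45.33
tool_pos: [0.4315, 0.1031, 0.2091]
eef_rot: [-0.027, 1.0, 0.001, 0.006]
contact_force: [9.6, -0.7, -9.6]
gripper_width: 0.352
grip_force: 40.0
0.17582070591574983 363.27398168290813
t 45.33 pos [0.4315 0.1031 0.2091] yaw_y 93.1 tilt 0.7 q6 [ 0.04 -1.59]
shift [  3.1 -10.4   2.1]
rz -3.9
```

```bash
python3 -m handwheel '[{"tx":0,"ty":-2,"tz":0.5,"rx":0,"ry":0,"rz":-0.7,"gripper":230},{"tx":0,"ty":-4,"tz":1,"rx":0,"ry":0,"rz":-1.4,"gripper":230},{"tx":0,"ty":-6,"tz":1,"rx":0,"ry":0,"rz":-2.1,"gripper":230},{"tx":0,"ty":-8,"tz":1,"rx":0,"ry":0,"rz":-2.8,"gripper":230},{"tx":0,"ty":-9,"tz":1,"rx":0,"ry":0,"rz":-3.3,"gripper":230},{"tx":0,"ty":-10,"tz":1,"rx":0,"ry":0,"rz":-3.6,"gripper":230},{"tx":0,"ty":-11,"tz":1,"rx":0,"ry":0,"rz":-3.6,"gripper":230},{"tx":0,"ty":-11,"tz":1,"rx":0,"ry":0,"rz":-3.6,"gripper":230}]'
python3 - <<'E'
from h import *
from plant import arm
v=arm.observe()["tool_pos"][:2]-[.607,.1142]; q=180+6.9-np.degrees(np.arctan2(v[1],v[0])); print(np.hypot(*v), q)
totool([.429,.0925,.207],97)
E
```

```text
time: 46.0
tool_pos: [0.4325, 0.0941, 0.2091]
eef_rot: [-0.058, 0.998, 0.002, 0.007]
contact_force: [7.9, 5.9, -4.9]
gripper_width: 0.354
grip_force: 40.0
0.17565321387788516 360.3222872669286
t 46.0 pos [0.4325 0.0941 0.2091] yaw_y 96.6 tilt 0.83 q6 [ 0.01 -1.67]
shift [ 3.7 -1.2  2.1]
rz -0.4
```

The +5.9 N in y shows the bar is on its closed stop. I'll release, back off and check.

```bash
python3 -m handwheel '[{"tx":0,"ty":0,"tz":0,"rx":0,"ry":0,"rz":0,"gripper":100},{"tx":0,"ty":0,"tz":0,"rx":0,"ry":0,"rz":0,"gripper":70},{"tx":0,"ty":0,"tz":0,"rx":0,"ry":0,"rz":0,"gripper":70},{"tx":0,"ty":0,"tz":0,"rx":0,"ry":0,"rz":0,"gripper":70},{"tx":0,"ty":0,"tz":0,"rx":0,"ry":0,"rz":0,"gripper":70},{"tx":0,"ty":0,"tz":0,"rx":0,"ry":0,"rz":0,"gripper":70},{"tx":0,"ty":0,"tz":0,"rx":0,"ry":0,"rz":0,"gripper":70},{"tx":0,"ty":0,"tz":-20,"rx":0,"ry":0,"rz":0,"gripper":70},{"tx":0,"ty":0,"tz":-45,"rx":0,"ry":0,"rz":0,"gripper":70},{"tx":0,"ty":0,"tz":-70,"rx":0,"ry":0,"rz":0,"gripper":70},{"tx":0,"ty":0,"tz":-95,"rx":0,"ry":0,"rz":0,"gripper":70},{"tx":0,"ty":0,"tz":-110,"rx":0,"ry":0,"rz":0,"gripper":70}]'; python3 -m handwheel '[{"tx":0,"ty":-30,"tz":0,"rx":0,"ry":0,"rz":0,"gripper":70},{"tx":0,"ty":-65,"tz":0,"rx":0,"ry":0,"rz":0,"gripper":70},{"tx":0,"ty":-100,"tz":0,"rx":0,"ry":0,"rz":0,"gripper":70},{"tx":0,"ty":-135,"tz":0,"rx":0,"ry":0,"rz":0,"gripper":70},{"tx":0,"ty":-170,"tz":0,"rx":0,"ry":0,"rz":0,"gripper":70},{"tx":0,"ty":-205,"tz":0,"rx":0,"ry":0,"rz":0,"gripper":70},{"tx":0,"ty":-240,"tz":0,"rx":0,"ry":0,"rz":0,"gripper":70},{"tx":0,"ty":-275,"tz":0,"rx":0,"ry":0,"rz":0,"gripper":70},{"tx":0,"ty":-300,"tz":0,"rx":0,"ry":0,"rz":0,"gripper":70},{"tx":0,"ty":-310,"tz":0,"rx":0,"ry":0,"rz":0,"gripper":70},{"tx":0,"ty":-310,"tz":0,"rx":0,"ry":0,"rz":0,"gripper":70},{"tx":0,"ty":-310,"tz":0,"rx":0,"ry":0,"rz":0,"gripper":70}]'
python3 - <<'E'
from h import *
from plant import viewer
a=viewer.get_image("top")["frame"][:,:,::-1]; b=viewer.get_image("side")["frame"][:,:,::-1]
r=lambda f,x0,y0,x1,y1,s:cv2.resize(f[y0:y1,x0:x1],None,fx=s,fy=s,interpolation=cv2.INTER_CUBIC)
cv2.imwrite("pics/m10.png",np.hstack([r(a,185,180,285,290,4),r(b,205,210,305,320,4)]))
E
```

```text
time: 47.0
tool_pos: [0.4282, 0.0919, 0.3194]
eef_rot: [-0.059, 0.998, -0.0, 0.002]
contact_force: [0.1, 0.2, 0.7]
gripper_width: 0.724
grip_force: 0.0
time: 48.0
tool_pos: [0.4633, -0.2154, 0.3161]
eef_rot: [-0.058, 0.998, 0.001, -0.0]
contact_force: [0.1, -0.5, 0.2]
gripper_width: 0.727
grip_force: 0.0
```

View pics/m10.png

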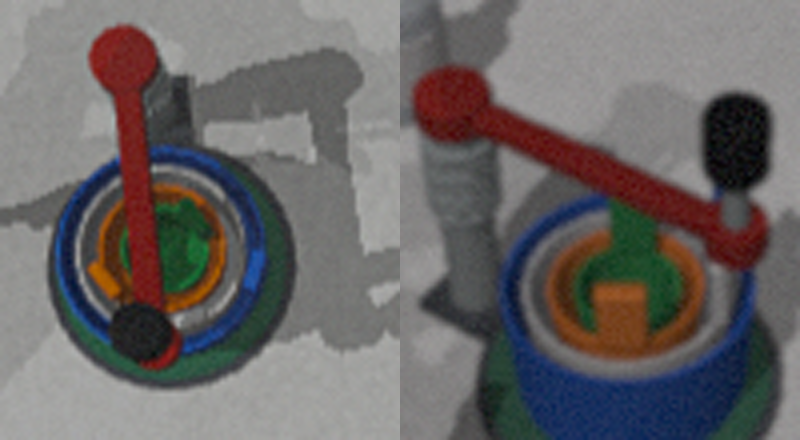

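The bar is closed with the knob up at full-image (220.5,263), the same spot as at the start. The four cups are nested and upright under it. I'll hand in the job.

```bash
python3 -c "
from plant import workorder
print(workorder.close_job())"
```

```text
the job is handed in; nothing more can be done
None
```

The job is handed in (no verdict was returned): all four rinse cups are nested upright and centred on the pad to within a few millimetres, the bolt is up, the bar was eased back to its closed stop, and the robot touched neither the jars nor the bottle.

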